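# Lock the carrier plates on the bench shaker

## Robot

A 6-joint arm with a two-finger parallel gripper is mounted at the origin on the work surface. World frame = base frame: x ahead of the robot, y to its left, z up, the work surface at z = 0. Lengths are in m, angles in degrees, forces in N, time in s.
With the tool pointing down it reaches from about 0.25 to 0.725 m from the base axis. Payload 9.7 kg.
Tool frame: the origin (TCP) lies at the centre of the arm's flange, where the gripper is bolted on; the fingertips stand 173 mm ahead of it and the grasp point (between the pads) lies 155 mm ahead of it; z points along the fingers, y is the line along which they close (so a half turn about z gives the same grasp; the last joint's range is limited). The gripper opens to 85 mm and grips with 20 to 120 N. Pads are 22 mm wide; open, the fingers measure 114 mm over their backs; the gripper's body (76 mm by 85 mm) begins 54 mm behind the grasp point. The pads swing forward as they close: fully open they stand 13 mm farther back than shut.
Start: joints at [63.14, 4.979, 10.078, 95.1, 0, 90], TCP at [0.248, 0.491, 0.405] pointing down, gripper open.
Joint ranges: [-179.16, 179.16], [-48.56, 103.87], [-65.8, 70.77], [-126.05, 130.52], [-82.76, 87.17], [-180, 180]. Speed limits (degrees/s): [127.2, 127.2, 147.25, 180, 180, 180].

## Interface

Orientations are given as [roll, pitch, yaw] about the fixed x, y, z axes, in that order (R = Rz(yaw) Ry(pitch) Rx(roll)).
In Python, from workcell import monitor, camera, get_calibration, bot gives the robot as it stands.
- The arm moves only by the tool carry_out, never from a script. Its argument "targets" is text: rows parted by semicolons, each of 7 numbers parted by spaces: the shift along the tool's x, y, z in units of 0.04 m (1.0 is 0.04 m), then the turn, a rotation vector about the tool's x, y, z in units of 0.1 rad (1.0 is 0.1 rad), then the opening, from -1 (shut) to 1 (fully open), so that 0 is half open. A call has exactly 8 rows; each row shifts and turns the commanded pose from where the row before left it, along the tool's axes as they then stand; what a row does not reach is not made up. A row lasts 1/12 s, in which the tool goes at most 41.7 mm and 7.16 degrees, less where a joint would pass 70% of its speed; a pose out of reach is approached as far as the arm can. A call with a number of a shift or a turn outside -1 to 1 is refused whole. A call with a gripper value outside its range is refused whole. The fingers move at their own pace and stop on an object; "newtons" is the grip in N (left out, the last holds). Time passes only in rows, so rows that do not move let the fingers close, or fill a call up. It gives the time, the measured TCP pose, the force, the opening and the grip force at its end, in the units of the state.
- monitor.get_obs(): the state, without advancing time (a new reading comes with each control period).
- camera(name): name is "scene" or "side" or "wrist"; returns the picture (480x640x3 uint8, red, green, blue); there is no depth.
- get_calibration(name): a dict with "fx", "fy", "cx", "cy" (pixels), "D" ([k1, k2, p1, p2, k3] as OpenCV has them; the pictures are not rectified), "view" (4x4, takes a point from world to camera coordinates). Camera axes: x right, y down, z forward; pixel columns grow to the right and rows downward; lengths in m; the calibration is good to about 2 mm. A picture is of the moment at which its call begins: read the wrist's pose just before it. get_calibration takes no time and is no camera call; for the wrist camera it gives the pose at the moment of the call.
- bot.job_done(): hands the job in; it is judged then, once.
The state is a dict: "time": time; "q": joint angles; "qd": joint speeds; "joint_efforts": joint torques, N m; "ee_pos": TCP position; "tcp_rot": TCP orientation; "wrist_force": force on the tool from outside, world axes, zero at the start; "torque": the same for the moment, N m; "opening": finger opening in m; "grasp_force": force on a finger pad.
Only numpy, scipy, OpenCV 4.12 (cv2) and the standard library are available. Lean on these libraries where they do the work, as an engineer would, in place of code of your own. Each camera call takes 0.05 s, during which the arm holds its last target. There are 200 camera calls.

## Task

Lock every carrier plate onto the shaker: pull the plate back along its track until its hole lines up with the hole in the deck, and push one of the locating pins from the drawer down through both holes until its collar sits on the plate. Leave the pins you do not need standing in their holder in the drawer, shut the drawer fully at the end, and do not disturb the bottle, the dishes or the slide box.

Things in the scene. Friction and masses are not known exactly. Their poses are not given: they have to be found in the camera images.
- shaker: Bench shaker, fixed; place and yaw vary: blue housing 250 x 290 mm under an aluminium deck. Origin: centre of its underside; x away from its front panel (nearest the robot), y left, z up. Deck surface 85 mm up, with three tracks along x, 89 mm apart, each 79 mm wide and 215 mm long (x -107.5 to +107.5 mm), between rails and end stops 8 mm high, level with the plates' tops.
- deck_hole1 (a point): Mouth of the round hole in the deck of the left (+y) track, centre, at deck surface level (85 mm above the bench): diameter 14 mm, 35 mm deep, on the track's centre line, 35 mm from the front stop. Axes as the shaker's: x along the track, away from the robot. A track without a plate needs no pin.
- deck_hole2 (a point): Mouth of the round hole in the deck of the middle track, centre, at deck surface level (85 mm above the bench): diameter 14 mm, 35 mm deep, on the track's centre line, 35 mm from the front stop. Axes as the shaker's: x along the track, away from the robot. A track without a plate needs no pin.
- deck_hole3 (a point): Mouth of the round hole in the deck of the right (-y) track, centre, at deck surface level (85 mm above the bench): diameter 14 mm, 35 mm deep, on the track's centre line, 35 mm from the front stop. Axes as the shaker's: x along the track, away from the robot. A track without a plate needs no pin.
- plate1: Carrier plate loose in the left (+y) track (may be absent): grey steel 130 x 76 x 8 mm, 0.25 to 0.5 kg, black rubber patch on top. A 14 mm through hole on its centre line 20 mm from its front edge. Origin: centre of its underside; x away from the hole end. Starts 25 to 55 mm too far from the robot. 1.5 mm side play; slides easily (friction about 0.25): drag it by pressing on top with 12 to 20 N.
- plate2: Carrier plate loose in the middle track (may be absent): grey steel 130 x 76 x 8 mm, 0.25 to 0.5 kg, black rubber patch on top. A 14 mm through hole on its centre line 20 mm from its front edge. Origin: centre of its underside; x away from the hole end. Starts 25 to 55 mm too far from the robot. 1.5 mm side play; slides easily (friction about 0.25): drag it by pressing on top with 12 to 20 N.
- plate3: Carrier plate loose in the right (-y) track (may be absent): grey steel 130 x 76 x 8 mm, 0.25 to 0.5 kg, black rubber patch on top. A 14 mm through hole on its centre line 20 mm from its front edge. Origin: centre of its underside; x away from the hole end. Starts 25 to 55 mm too far from the robot. 1.5 mm side play; slides easily (friction about 0.25): drag it by pressing on top with 12 to 20 N.
- plate1_hole (a point): Centre of the hole of plate1 at the plate's top face (8 mm above the deck); 45 mm from the plate's centre.
- plate2_hole (a point): Centre of the hole of plate2 at the plate's top face (8 mm above the deck); 45 mm from the plate's centre.
- plate3_hole (a point): Centre of the hole of plate3 at the plate's top face (8 mm above the deck); 45 mm from the plate's centre.
- pin1: One of four locating pins, all alike, 0.08 kg, 76 mm long: steel shank 12 mm in diameter, 36 mm long, its lowest 12 mm tapering to a 5 mm tip; then a collar 26 mm in diameter, 4 mm thick; then a round black grip 18 mm in diameter, 36 mm long. Origin: the tip; z up to the grip. Starts upright in the drawer's holder. Home, the collar lies on the plate and the tip is 28 mm below the deck surface.
- pin2: One of four locating pins, all alike, 0.08 kg, 76 mm long: steel shank 12 mm in diameter, 36 mm long, its lowest 12 mm tapering to a 5 mm tip; then a collar 26 mm in diameter, 4 mm thick; then a round black grip 18 mm in diameter, 36 mm long. Origin: the tip; z up to the grip. Starts upright in the drawer's holder. Home, the collar lies on the plate and the tip is 28 mm below the deck surface.
- pin3: One of four locating pins, all alike, 0.08 kg, 76 mm long: steel shank 12 mm in diameter, 36 mm long, its lowest 12 mm tapering to a 5 mm tip; then a collar 26 mm in diameter, 4 mm thick; then a round black grip 18 mm in diameter, 36 mm long. Origin: the tip; z up to the grip. Starts upright in the drawer's holder. Home, the collar lies on the plate and the tip is 28 mm below the deck surface.
- pin4: One of four locating pins, all alike, 0.08 kg, 76 mm long: steel shank 12 mm in diameter, 36 mm long, its lowest 12 mm tapering to a 5 mm tip; then a collar 26 mm in diameter, 4 mm thick; then a round black grip 18 mm in diameter, 36 mm long. Origin: the tip; z up to the grip. Starts upright in the drawer's holder. Home, the collar lies on the plate and the tip is 28 mm below the deck surface.
- unit: White drawer unit standing fixed on the bench, 220 mm deep (x), 240 mm wide (y), 125 mm high; place and yaw vary. Origin: centre of its underside; its front with the drawer faces its own -x, towards the robot.
- unit_drawer0 (a joint): How far the drawer is open, in m: 0 shut, about 0.149 at its stop; it slides along the unit's own -x, takes a few newtons and stays where it is left. Starts shut.
- unit_drawer0_handle (a point): Middle of the drawer's bar handle: a steel bar 11 mm thick, 120 mm long along the unit's y, 35 mm in front of the drawer's front face, 87 mm above the bench, held by thin stays 51 mm either side of the middle. The drawer's front is 15 mm thick, its top edge 113 mm above the bench.
- holder_top (a point): Centre of the top face (62 mm above the bench) of the pin holder fixed in the drawer: a grey block 50 (x) x 186 (y) x 40 mm with four 14 mm holes in a row at y = +63, +21, -21, -63 mm. Axes as the unit's. A stowed pin's collar lies on it, its tip 36 mm below. The row is 58 mm from the inside of the drawer's front wall; the grips end 11 mm below that front's top edge.
- reagent: Brown glass bottle, 52 mm in diameter, 100 mm high, standing between shaker and drawer unit; not part of the job. Origin: centre of its underside.
- dishes: Stack of clear dishes, 90 mm in diameter, 45 mm high; not part of the job. Origin: centre of its underside.
- slide_box: White slide box 80 x 110 x 35 mm lying on top of the drawer unit; not part of the job. Origin: centre of its underside.
Not all that is in view belongs to the job. What is shaped like the plate1 but pink is not meant. Leave any pink look-alike of the plate2 alone.

How it is judged (in metres and radians):
On the way, in this order (a step that is already met when the one before it is completed fails the run):
1. the drawer is opened by more than 100 mm (value of joint unit_drawer0 above 0.1 m), for 0.2 s.
2. every plate present is locked: a pin fully home through plate and deck (horizontal distance between plate1_hole and deck_hole1 below 0.005 m and z of plate1_hole in the frame of deck_hole1 below 0.011 m and ((horizontal distance between pin1 and plate1_hole below 0.005 m and z of pin1 in the frame of plate1_hole below -0.032 m and angle between the z axis of pin1 and the z axis of plate1, either way round below 0.12 rad) or (horizontal distance between pin2 and plate1_hole below 0.005 m and z of pin2 in the frame of plate1_hole below -0.032 m and angle between the z axis of pin2 and the z axis of plate1, either way round below 0.12 rad) or (horizontal distance between pin3 and plate1_hole below 0.005 m and z of pin3 in the frame of plate1_hole below -0.032 m and angle between the z axis of pin3 and the z axis of plate1, either way round below 0.12 rad) or (horizontal distance between pin4 and plate1_hole below 0.005 m and z of pin4 in the frame of plate1_hole below -0.032 m and angle between the z axis of pin4 and the z axis of plate1, either way round below 0.12 rad)) and horizontal distance between plate2_hole and deck_hole2 below 0.005 m and z of plate2_hole in the frame of deck_hole2 below 0.011 m and ((horizontal distance between pin1 and plate2_hole below 0.005 m and z of pin1 in the frame of plate2_hole below -0.032 m and angle between the z axis of pin1 and the z axis of plate2, either way round below 0.12 rad) or (horizontal distance between pin2 and plate2_hole below 0.005 m and z of pin2 in the frame of plate2_hole below -0.032 m and angle between the z axis of pin2 and the z axis of plate2, either way round below 0.12 rad) or (horizontal distance between pin3 and plate2_hole below 0.005 m and z of pin3 in the frame of plate2_hole below -0.032 m and angle between the z axis of pin3 and the z axis of plate2, either way round below 0.12 rad) or (horizontal distance between pin4 and plate2_hole below 0.005 m and z of pin4 in the frame of plate2_hole below -0.032 m and angle between the z axis of pin4 and the z axis of plate2, either way round below 0.12 rad)) and horizontal distance between plate3_hole and deck_hole3 below 0.005 m and z of plate3_hole in the frame of deck_hole3 below 0.011 m and ((horizontal distance between pin1 and plate3_hole below 0.005 m and z of pin1 in the frame of plate3_hole below -0.032 m and angle between the z axis of pin1 and the z axis of plate3, either way round below 0.12 rad) or (horizontal distance between pin2 and plate3_hole below 0.005 m and z of pin2 in the frame of plate3_hole below -0.032 m and angle between the z axis of pin2 and the z axis of plate3, either way round below 0.12 rad) or (horizontal distance between pin3 and plate3_hole below 0.005 m and z of pin3 in the frame of plate3_hole below -0.032 m and angle between the z axis of pin3 and the z axis of plate3, either way round below 0.12 rad) or (horizontal distance between pin4 and plate3_hole below 0.005 m and z of pin4 in the frame of plate3_hole below -0.032 m and angle between the z axis of pin4 and the z axis of plate3, either way round below 0.12 rad))), for 0.2 s.
At the end, for the whole second after the job is handed in: Every plate present has its hole within 5 mm of its deck hole and an upright pin through both, within 4 mm of fully home; every other pin stands fully down in the holder in the drawer; the drawer is shut to within 8 mm; plates and pins are at rest (all of step 2 and ((horizontal distance between pin1 and deck_hole1 below 0.005 m and z of pin1 in the frame of deck_hole1 between -0.033 and -0.024 m) or (horizontal distance between pin1 and deck_hole2 below 0.005 m and z of pin1 in the frame of deck_hole2 between -0.033 and -0.024 m) or (horizontal distance between pin1 and deck_hole3 below 0.005 m and z of pin1 in the frame of deck_hole3 between -0.033 and -0.024 m) or (x of pin1 in the frame of holder_top between -0.008 and 0.008 m and y of pin1 in the frame of holder_top between -0.085 and 0.085 m and z of pin1 in the frame of holder_top below -0.03 m and angle between pin1's own z axis and vertical below 0.12 rad)) and ((horizontal distance between pin2 and deck_hole1 below 0.005 m and z of pin2 in the frame of deck_hole1 between -0.033 and -0.024 m) or (horizontal distance between pin2 and deck_hole2 below 0.005 m and z of pin2 in the frame of deck_hole2 between -0.033 and -0.024 m) or (horizontal distance between pin2 and deck_hole3 below 0.005 m and z of pin2 in the frame of deck_hole3 between -0.033 and -0.024 m) or (x of pin2 in the frame of holder_top between -0.008 and 0.008 m and y of pin2 in the frame of holder_top between -0.085 and 0.085 m and z of pin2 in the frame of holder_top below -0.03 m and angle between pin2's own z axis and vertical below 0.12 rad)) and ((horizontal distance between pin3 and deck_hole1 below 0.005 m and z of pin3 in the frame of deck_hole1 between -0.033 and -0.024 m) or (horizontal distance between pin3 and deck_hole2 below 0.005 m and z of pin3 in the frame of deck_hole2 between -0.033 and -0.024 m) or (horizontal distance between pin3 and deck_hole3 below 0.005 m and z of pin3 in the frame of deck_hole3 between -0.033 and -0.024 m) or (x of pin3 in the frame of holder_top between -0.008 and 0.008 m and y of pin3 in the frame of holder_top between -0.085 and 0.085 m and z of pin3 in the frame of holder_top below -0.03 m and angle between pin3's own z axis and vertical below 0.12 rad)) and ((horizontal distance between pin4 and deck_hole1 below 0.005 m and z of pin4 in the frame of deck_hole1 between -0.033 and -0.024 m) or (horizontal distance between pin4 and deck_hole2 below 0.005 m and z of pin4 in the frame of deck_hole2 between -0.033 and -0.024 m) or (horizontal distance between pin4 and deck_hole3 below 0.005 m and z of pin4 in the frame of deck_hole3 between -0.033 and -0.024 m) or (x of pin4 in the frame of holder_top between -0.008 and 0.008 m and y of pin4 in the frame of holder_top between -0.085 and 0.085 m and z of pin4 in the frame of holder_top below -0.03 m and angle between pin4's own z axis and vertical below 0.12 rad)) and linear speed of each of pin1, pin2, pin3, pin4, plate1, plate2, plate3 below 0.03 m/s and value of joint unit_drawer0 below 0.008 m); the robot touches nothing.
It fails at once if the brown bottle is moved by more than 40 mm or tipped over (distance of reagent from where it was at the start of the episode above 0.04 m or angle between reagent's own z axis and vertical above 0.5 rad).
It fails at once if the stack of dishes is moved by more than 40 mm or tipped over (distance of dishes from where it was at the start of the episode above 0.04 m or angle between dishes's own z axis and vertical above 0.5 rad).
It fails at once if the white slide box is moved by more than 40 mm or tipped over (distance of slide_box from where it was at the start of the episode above 0.04 m or angle between slide_box's own z axis and vertical above 0.5 rad).
Of plate1, plate2, plate3 only 2 to 3 are there at a start; the rules pass over those that are not, and their reading is None.
At some moment in a run one of plate1, plate2, plate3 may be knocked a few centimetres aside while the robot is not near it.
It also fails if it takes over 210 s, if anything falls off the work surface, if the arm or the gripper's body presses on something with over 40 N, if the wrist force passes 120 N, or if a joint passes its speed limit or range.

## Working session

There is one attempt and no reset: what is moved stays moved. The work goes in short steps, Python scripts to look and compute and a tool call to move; the robot and the scene stay as the last step left them, time stands still between calls to the robot, and variables do not carry over. Pictures are saved under pics/ and viewed, at most 14 in all, crops included, and the job is handed in when it is done.

Besides the shell and the picture viewer there is one more tool, called after "Call:" in YAML: its name, and indented under it one key for each argument. carry_out: Moves the arm, as the interface text tells. Shifts and turns lie within -1 to 1; 1 stands for 0.04 m of shift or 0.1 rad of turn. Its arguments: {"type":"object","properties":{"targets":{"type":"string"},"newtons":{"type":"number"}},"required":["targets"]}

```bash
ls; mkdir -p pics
python3 - <<'E'
from workcell import monitor,camera,get_calibration,bot
import cv2,numpy as np
o=monitor.get_obs();print(o)
for n in("scene","side"):
    c=get_calibration(n);print(n,{k:np.round(v,4).tolist() for k,v in c.items()})
    cv2.imwrite(f"pics/{n}0.png",camera(n)[:,:,::-1])
print(get_calibration("wrist"))
cv2.imwrite("pics/wrist0.png",camera("wrist")[:,:,::-1])
E
```

```text
pics
{'time': 0.0, 'q': array([ 6.31398596e+01,  5.00944159e+00,  1.00337239e+01,  9.51014208e+01,
       -7.71751110e-04,  9.00019880e+01]), 'qd': array([ 0.00743547, -0.01683384, -0.0904167 ,  0.01472159, -0.10169202,
        0.00607882]), 'joint_efforts': array([ 2.64500068e-04, -5.20389569e+01,  4.64802825e+01,  1.61802757e-02,
        1.24253742e-05, -2.45913600e-05]), 'ee_pos': array([0.24849174, 0.49064633, 0.40399231]), 'tcp_rot': array([-1.79922862e+02,  7.74426845e-04,  1.53137873e+02]), 'wrist_force': array([-0.25889561, -0.29767741, -0.18348094]), 'torque': array([-0.08400317, -0.01742324,  0.03929657]), 'grasp_force': 0.0, 'opening': 0.08536467461541375}
scene {'fx': 610.0499, 'fy': 610.0499, 'cx': 313.212, 'cy': 248.1628, 'D': [0.0731, 0.0, 0.0, 0.0, 0.0], 'view': [[0.3351, 0.9421, -0.0107, -0.1165], [0.4894, -0.1838, -0.8525, -0.1758], [-0.8051, 0.2804, -0.5227, 2.1105], [0.0, 0.0, 0.0, 1.0]]}
side {'fx': 544.3575, 'fy': 544.3575, 'cx': 316.1964, 'cy': 228.5527, 'D': [-0.1516, 0.0, 0.0, 0.0, 0.0], 'view': [[0.9964, -0.0833, -0.013, -0.5348], [-0.0682, -0.7059, -0.705, 0.0511], [0.0495, 0.7034, -0.7091, 1.4953], [0.0, 0.0, 0.0, 1.0]]}
{'fx': 346.31083587788737, 'fy': 346.31083587788737, 'cx': 320.1422918846515, 'cy': 248.3854263530833, 'D': array([-0.06672552,  0.        ,  0.        ,  0.        ,  0.        ]), 'view': array([[ 0.4526226 ,  0.89170037, -0.00179623, -0.54943905],
       [ 0.85593979, -0.43390419,  0.28123696, -0.03604384],
       [ 0.24999971, -0.12883167, -0.95963667,  0.3790721 ],
       [ 0.        ,  0.        ,  0.        ,  1.        ]])}
```

View pics/scene0.png

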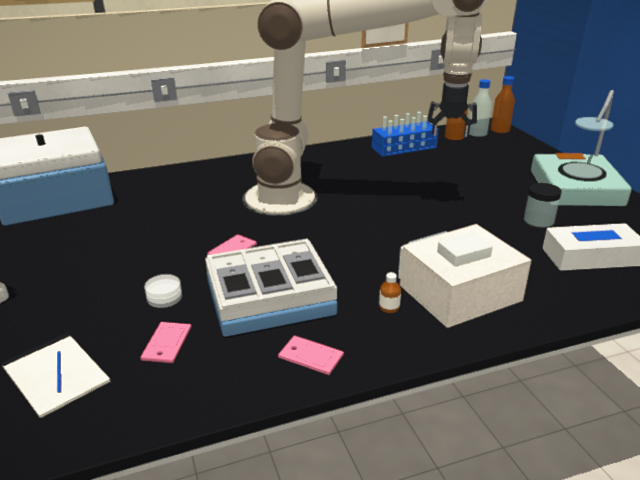

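View pics/side0.png

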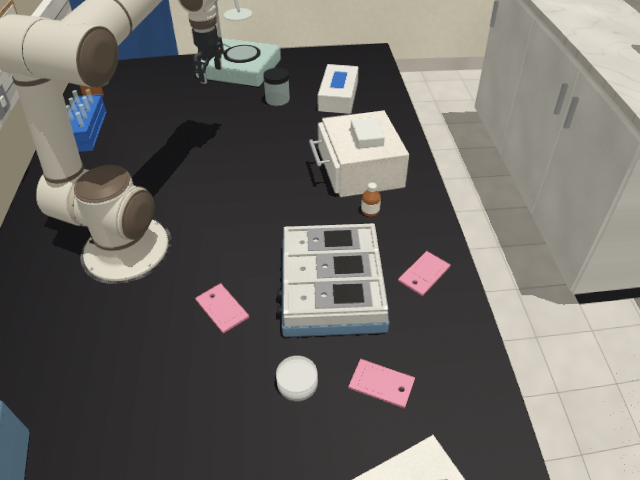

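The side view shows three grey plates in the tracks, with patches at (338,238), (350,265) and (350,293). The look-alikes are pink plates at (222,307), (425,272) and (381,383), which I leave alone. The drawer handle is at (319,152), the bottle at (371,200) and the dishes at (297,378). One close crop will check the choice.

```bash
cat > h.py <<'E'
import numpy as np,cv2
from workcell import monitor,camera,get_calibration,bot
def ray(c,px,z):
    K=np.array([[c['fx'],0,c['cx']],[0,c['fy'],c['cy']],[0,0,1.]])
    p=np.atleast_2d(np.array(px,float))[:,None]
    n=cv2.undistortPoints(p,K,np.array(c['D'],float))[:,0]
    V=np.array(c['view']);R,t=V[:3,:3],V[:3,3]
    o=-R.T@t;d=np.c_[n,np.ones(len(n))]@R
    return o+d*((z-o[2])/d[:,2])[:,None]
def snap(n,f=None):
    c=get_calibration(n);im=camera(n)[:,:,::-1].copy()
    if f: cv2.imwrite(f"pics/{f}.png",im)
    return c,im
E
python3 - <<'E'
from h import *
im=cv2.imread("pics/side0.png");c=get_calibration("side")
a=cv2.resize(im[220:340,278:392],None,fx=4,fy=4,interpolation=cv2.INTER_CUBIC)
b=cv2.resize(im[105:200,305:410],None,fx=3,fy=3,interpolation=cv2.INTER_CUBIC)
o=np.zeros((480,456+315,3),np.uint8);o[:,:456]=a;o[:285,456:]=b;cv2.imwrite("pics/crop1.png",o)
g=cv2.cvtColor(im,cv2.COLOR_BGR2GRAY)
m=((g<70)*255).astype(np.uint8)
n,l,s,ce=cv2.connectedComponentsWithStats(m[225:310,290:372])
for i in range(1,n):
    if s[i,4]>3: p=ce[i]+[290,225];print(s[i],p,ray(c,p,.093).round(4))
print(ray(c,[[303,241],[303,269],[303,297]],.085).round(4))
print('handle',ray(c,[[312,138],[328,172]],.087).round(3),'bottle',ray(c,[371,210],0.0).round(3),'dish',ray(c,[297,378],.045).round(3))
E
```

```text
[ 0  0 17  1 17] [298. 225.] [[ 0.4859 -0.0543  0.093 ]]
[ 34   5  28  17 410] [337.45121951 238.13658537] [[ 0.5827 -0.1112  0.093 ]]
[ 44  31  29  18 474] [347.79113924 264.44725738] [[ 0.5979 -0.2014  0.093 ]]
[ 43  59  31  19 536] [347.7369403  293.00373134] [[ 0.587  -0.2883  0.093 ]]
[[ 0.4953 -0.1052  0.085 ]
 [ 0.4891 -0.1987  0.085 ]
 [ 0.4834 -0.284   0.085 ]]
handle [[0.553 0.333 0.087]
 [0.586 0.161 0.087]] bottle [[0.704 0.081 0.   ]] dish [[ 0.457 -0.471  0.045]]
```

View pics/crop1.png

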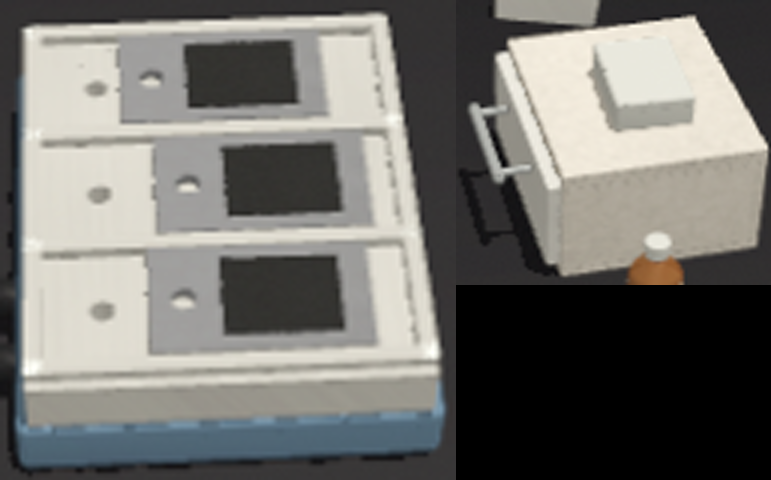

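The crop confirms the grey plates, with rough hole pixels (302,242), (303,269) and (303.5,298). The handle bar runs from (311.7,140.3) to (319.3,164.3).

```bash
cat >> h.py <<'E'
def go(x,y,z,yaw):
    "turn about tool z in units, then tool shift units after the turn"
    o=monitor.get_obs();d=(yaw-o['tcp_rot'][2]+180)%360-180
    a=np.radians(yaw);w=np.array([x,y,z])-o['ee_pos']
    X=np.array([np.cos(a),np.sin(a),0]);Y=np.array([np.sin(a),-np.cos(a),0])
    print('turn z',round(-np.radians(d)/.1,2),'shift',(np.array([w@X,w@Y,-w[2]])/.04).round(3))
E
python3 - <<'E'
from h import *
c=get_calibration("side")
a,b=ray(c,[[311.7,140.3],[319.3,164.3]],.087)
m=(a+b)/2;v=a-b;u=np.degrees(np.arctan2(v[1],v[0]))-90
print(a,b,np.linalg.norm(v),'yaw',u,m)
q=ray(c,[[302,242],[303,268.7],[303.5,297.7]],.085);print(q,np.linalg.norm(np.diff(q,axis=0),axis=1))
# look pose 0.1 behind handle, high
ur=np.radians(u);p=m-0.10*np.array([np.cos(ur),np.sin(ur),0])
print(p);go(m[0],m[1],.36,u+90)
c=get_calibration("wrist");V=c['view'];print('cam',-V[:3,:3].T@V[:3,3], V[2,:3])
E
```

```text
[0.55065762 0.32133006 0.087     ] [0.56369941 0.19949311 0.087     ] 0.12253298054081888 yaw 6.109845878762798 [0.55717851 0.26041159 0.087     ]
[[ 0.49254134 -0.10846219  0.085     ]
 [ 0.48913647 -0.19777418  0.085     ]
 [ 0.48438068 -0.28616477  0.085     ]] [0.08937687 0.08851844]
[0.45774654 0.24976809 0.087     ]
turn z 9.95 shift [-6.545  7.06   1.103]
cam [0.18477527 0.52313846 0.37301417] [ 0.2500759  -0.12868136 -0.95963699]
```

Call:
carry_out:
  targets: "0 0 0 0 0 1 1;0 0 0 0 0 1 1;0 0 0 0 0 1 1;0 0 0 0 0 1 1;0 0 0 0 0 1 0;0 0 0 0 0 1 0;0 0 0 0 0 1 -0.2;0 0 0 0 0 1 -0.2"

```text
time: 0.82
ee_pos: [0.2485, 0.4907, 0.4043]
tcp_rot: [-180.0, 0.0, 107.0]
wrist_force: [-0.5, 0.6, -0.3]
opening: 0.0388
grasp_force: 0.0
```

Call:
carry_out:
  targets: "0 0 0 0 0 1 -0.2;0 0 0 0 0 0.95 -0.2;-0.55 0.59 0.1 0 0 0 -0.2;-0.55 0.59 0.1 0 0 0 -0.2;-0.55 0.59 0.1 0 0 0 -0.2;-0.55 0.59 0.1 0 0 0 -0.2;-0.55 0.59 0.1 0 0 0 -0.2;-0.55 0.59 0.1 0 0 0 -0.2"

```text
time: 1.48
ee_pos: [0.4044, 0.3734, 0.3803]
tcp_rot: [-180.0, 0.0, 96.1]
wrist_force: [0.4, -0.4, -0.7]
opening: 0.0344
grasp_force: 0.0
```

Call:
carry_out:
  targets: "-0.55 0.59 0.1 0 0 0 -0.2;-0.55 0.59 0.1 0 0 0 -0.2;-0.55 0.59 0.1 0 0 0 -0.2;-0.55 0.59 0.1 0 0 0 -0.2;-0.55 0.59 0.1 0 0 0 -0.2;-0.5 0.57 0 0 0 0 -0.2;0 0 0 0 0 0 -0.2;0 0 0 0 0 0 -0.2"

```text
time: 2.15
ee_pos: [0.5583, 0.2592, 0.3597]
tcp_rot: [-179.9, 0.0, 96.0]
wrist_force: [0.3, 0.5, -0.2]
opening: 0.0342
grasp_force: 0.0
```

Run:
```python
from h import *
o=monitor.get_obs();print(o['time'],o['ee_pos'],o['tcp_rot'],o['opening'])
snap("wrist","w1")
```

```text
2.15 [0.55829579 0.25917943 0.35973216] [-1.79915813e+02  2.49267931e-02  9.59871441e+01] 0.03423743002388137
```

View pics/w1.png

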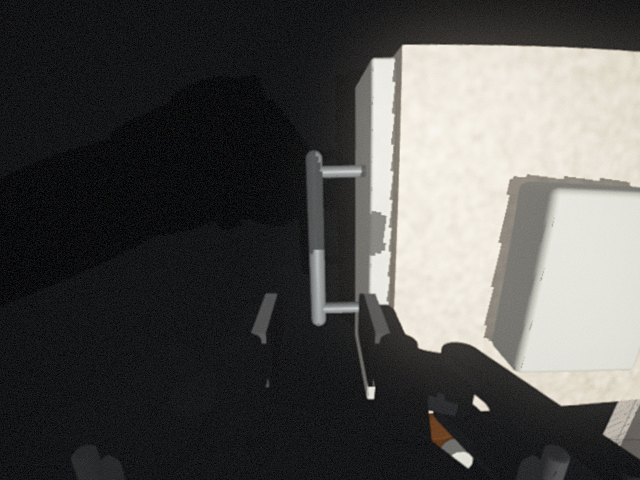

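The wrist view shows the bar from (315,153) to (319,324), with the fingers at (265,310) and (374,310). The unit's front edge is at about x=393.

Run:
```python
from h import *
c=get_calibration("wrist")
a,b=ray(c,[[315,153],[319,324]],.087)
v=b-a if b[1]>a[1] else a-b
u=np.degrees(np.arctan2(v[1],v[0]))-90;m=(a+b)/2
print(a,b,np.linalg.norm(v),u,m)
e=ray(c,[[401,50],[392,300]],.125);v=e[0]-e[1];print('edge',e,np.degrees(np.arctan2(v[1],v[0]))%180-90)
print(ray(c,[[512,185],[488,340]],.16))
go(m[0],m[1],.242,u+90)
```

```text
[0.5465844 0.3270392 0.087    ] [0.56264612 0.19919302 0.087     ] 0.12885117411887012 7.160734622608658 [0.55461526 0.26311611 0.087     ]
edge [[0.58756886 0.38671694 0.125     ]
 [0.60567351 0.24196205 0.125     ]] 7.129025643075124
[[0.64565975 0.3241727  0.16      ]
 [0.65471176 0.23821121 0.16      ]]
turn z -0.19 shift [ 0.088 -0.063  2.953]
```

Call:
carry_out:
  targets: "0.09 -0.06 0 0 0 -0.19 -0.25;0 0 0.7 0 0 0 -0.25;0 0 0.7 0 0 0 -0.25;0 0 0.7 0 0 0 -0.25;0 0 0.5 0 0 0 -0.25;0 0 0.2 0 0 0 -0.25;0 0 0.15 0 0 0 -0.25;0 0 0 0 0 0 -0.25"
  newtons: 60

```text
time: 2.87
ee_pos: [0.5532, 0.2644, 0.244]
tcp_rot: [-180.0, -0.0, 97.3]
wrist_force: [-4.3, -1.5, 2.0]
opening: 0.0314
grasp_force: 1.8
```

Call:
carry_out:
  targets: "0 0 0 0 0 0 -1;0 0 0 0 0 0 -1;0 0 0 0 0 0 -1;0 0 0 0 0 0 -1;0 0 0 0 0 0 -1;0 0 0 0 0 0 -1;0 -0.05 0 0 0 0 -1;0 -0.1 0 0 0 0 -1"

```text
time: 3.53
ee_pos: [0.5491, 0.2635, 0.2444]
tcp_rot: [179.8, -0.1, 97.3]
wrist_force: [0.4, 2.1, 6.2]
opening: 0.009
grasp_force: 58.9
```

Call:
carry_out:
  targets: "0 -0.3 0 0 0 0 -1;0 -0.4 0 0 0 0 -1;0 -0.4 0 0 0 0 -1;0 -0.4 0 0 0 0 -1;0 -0.4 0 0 0 0 -1;0 -0.4 0 0 0 0 -1;0 -0.4 0 0 0 0 -1;0 -0.4 0 0 0 0 -1"

```text
time: 4.2
ee_pos: [0.4252, 0.2474, 0.2443]
tcp_rot: [179.8, -0.0, 97.2]
wrist_force: [1.7, -0.8, 9.1]
opening: 0.0084
grasp_force: 59.4
```

Call:
carry_out:
  targets: "0 -0.25 0 0 0 0 -1;0 -0.15 0 0 0 0 -1;0 0 0 0 0 0 -1;0 0 0 0 0 0 -0.3;0 0 0 0 0 0 -0.3;0 0 0 0 0 0 -0.3;0 0 0 0 0 0 -0.3;0 0 0 0 0 0 -0.3"

```text
time: 4.87
ee_pos: [0.4097, 0.2453, 0.2425]
tcp_rot: [-180.0, 0.0, 97.2]
wrist_force: [-0.5, 0.4, 0.1]
opening: 0.0301
grasp_force: 0.0
```

Call:
carry_out:
  targets: "0 0 -0.6 0 0 0 -0.3;0 0 -0.9 0 0 0 -0.3;0 0 -0.9 0 0 0 0.1;0 0.5 -0.8 0 0 0 0.1;0 0.7 -0.6 0 0 0 0.1;0 0.5 0 0 0 0 0.1;0 0 0 0 0 0 0.1;0 0 0 0 0 0 0.1"

```text
time: 5.53
ee_pos: [0.4779, 0.2539, 0.3939]
tcp_rot: [-179.9, 0.0, 97.2]
wrist_force: [0.6, -0.3, -0.9]
opening: 0.0466
grasp_force: 0.0
```

Run:
```python
from h import *
o=monitor.get_obs();print(o['time'],o['ee_pos'],o['tcp_rot'],o['opening'])
snap("wrist","w2")
```

```text
5.5333 [0.47785958 0.25386571 0.39389803] [-1.79926269e+02  2.75778505e-02  9.71747636e+01] 0.04663754480278752
```

View pics/w2.png

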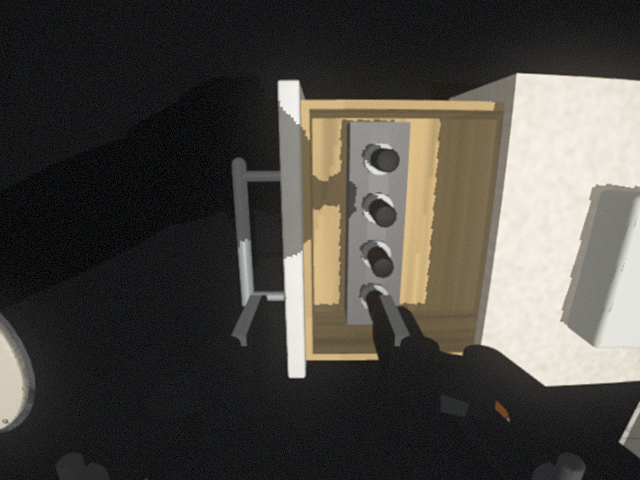

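All four pins stand in the open drawer. The grip tops are at (387,160), (383,214) and (381,266), and the fourth is under the finger. The bar runs from (240,162) to (247,300).

```bash
cat >> h.py <<'E'
def snapto(lst): pass
E
python3 - <<'E'
from h import *
c=get_calibration("wrist")
p=ray(c,[[387.5,160],[383.5,214],[381,266]],.102)
print(p,np.linalg.norm(np.diff(p,axis=0),axis=1));v=p[0]-p[2];u=np.degrees(np.arctan2(v[1],v[0]))-90;print(u)
h=ray(c,[[238,162],[247,300]],.087);print(h)
u=np.radians(7.1);U=np.array([np.cos(u),np.sin(u)]);L=np.array([-U[1],U[0]])
print('handle->row along U',(p[:,:2]-h.mean(0)[:2])@U,(p[:,:2]-h.mean(0)[:2])@L)
for k in(63,21,-21,-63):
    print(k,h.mean(0)[:2]+.108*U+k/1000*L)
E
```

```text
[[0.51782682 0.32198263 0.102     ]
 [0.52179858 0.28191469 0.102     ]
 [0.52717233 0.24022485 0.102     ]] [0.04026431 0.04203475]
6.521022058294847
[[0.40547988 0.30592423 0.087     ]
 [0.42023896 0.18978641 0.087     ]]
handle->row along U [0.11332475 0.1123136  0.11249321] [ 0.06058478  0.02033316 -0.02170121]
63 [0.51224438 0.32372119]
21 [0.51743564 0.28204325]
-21 [0.5226269  0.24036531]
-63 [0.52781816 0.19868737]
```

Call:
carry_out:
  targets: "0 0 0 0 0 0.85 -1;0 0 0 0 0 0.86 -1;-0.94 0.15 0 0 0 0 -1;-0.94 0.15 0 0 0 0 -1;-0.94 0.15 0 0 0 0 -1;-0.94 0.15 0 0 0 0 -1;-0.94 0.15 0 0 0 0 -1;-0.94 0.15 0 0 0 0 -1"

```text
time: 6.25
ee_pos: [0.5017, 0.0254, 0.3944]
tcp_rot: [-180.0, 0.0, 87.5]
wrist_force: [1.1, 0.8, -0.0]
opening: -0.0003
grasp_force: 0.0
```

Call:
carry_out:
  targets: "-0.94 0.15 0 0 0 0 -1;-0.94 0.15 0 0 0 0 -1;-0.94 0.15 0 0 0 0 -1;-0.94 0.15 0 0 0 0 -1;-0.94 0.15 0 0 0 0 -1;-0.94 0.15 0 0 0 0 -1;0 0 0 0 0 0 -1;0 0 0 0 0 0 -1"

```text
time: 6.92
ee_pos: [0.528, -0.2014, 0.3938]
tcp_rot: [-179.9, -0.0, 87.3]
wrist_force: [-0.4, 1.3, -0.2]
opening: 0.0002
grasp_force: 0.0
```

Run:
```python
from h import *
o=monitor.get_obs();print(o['time'],o['ee_pos'],o['tcp_rot'],o['opening'])
snap("wrist","w3")
```

```text
6.9167 [ 0.52798433 -0.2013513   0.3937909 ] [-1.79898046e+02 -3.87929050e-02  8.72576362e+01] 0.0002067719165969892
```

View pics/w3.png

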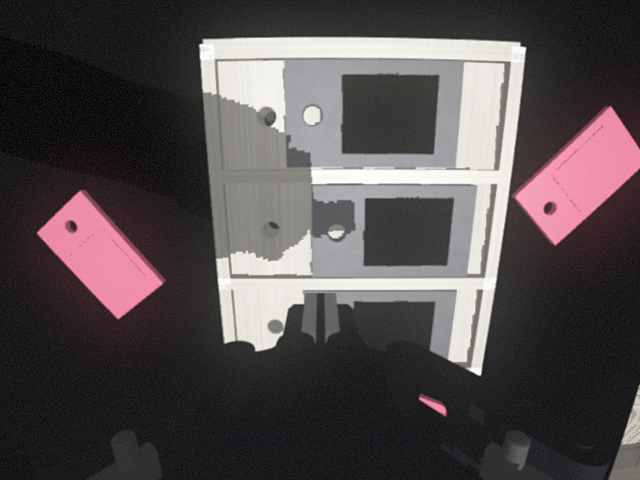

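The wrist view shows deck holes at (268,116), (271,229) and (275,327). The plate holes are at (312,115) and (336,231). The patches have corners near (341,74)–(438,154), (363,197)–(452,266), and a third starting at (354,302).

Run:
```python
from h import *
c=get_calibration("wrist")
D=ray(c,[[268,116],[271,229],[275,327]],.085);P=ray(c,[[312,115],[336,231]],.093)
v=D[0]-D[2];u=np.arctan2(v[1],v[0])-np.pi/2;print('deck',D.round(4),np.linalg.norm(np.diff(D,axis=0),axis=1),'yaw',np.degrees(u))
t=ray(c,[[217,62],[503,64],[233,350],[220,180],[497,180]],.093);print('trackends',t.round(4))
U=np.array([np.cos(u),np.sin(u)]);L=np.array([-U[1],U[0]])
Q=ray(c,[[342,75],[438,74],[437,153],[344,153],[364,199],[453,198],[447,266],[363,265],[354,303],[436,303]],.0935)
print('front edges', ray(c,[[285,62],[313,185]],.093))
for n,x in(('D',D),('P',P),('patch',Q),('t',t)): print(n,((x-D[1])[:,:2]@np.c_[U,L]).round(4).tolist())
```

```text
deck [[ 0.4925 -0.1032  0.085 ]
 [ 0.4875 -0.1913  0.085 ]
 [ 0.483  -0.2817  0.085 ]] [0.08824933 0.09044734] yaw -3.027579622435235
trackends [[ 0.4598 -0.0646  0.093 ]
 [ 0.6669 -0.074   0.093 ]
 [ 0.4445 -0.299   0.093 ]
 [ 0.4524 -0.1488  0.093 ]
 [ 0.6682 -0.1583  0.093 ]]
front edges [[ 0.50871597 -0.06764816  0.093     ]
 [ 0.52415905 -0.1562679   0.093     ]]
D [[0.0004, 0.0882], [0.0, 0.0], [0.0004, -0.0904]]
P [[0.034, 0.0883], [0.0532, 0.0005]]
patch [[0.0556, 0.116], [0.1251, 0.118], [0.1289, 0.0621], [0.0582, 0.0612], [0.0746, 0.0264], [0.1448, 0.028], [0.1461, -0.0285], [0.076, -0.028], [0.0697, -0.0622], [0.1403, -0.0622]]
t [[-0.0343, 0.1251], [0.173, 0.1266], [-0.0372, -0.1098], [-0.0373, 0.0407], [0.1788, 0.0426]]
```

Call:
carry_out:
  targets: "0.15 0.8 0 0 0 0 -1;0 0.76 0.3 0 0 0 -1;0 0 0.7 0 0 0 -1;0 0 0.7 0 0 0 -1;0 0 0.7 0 0 0 -1;0 0 0.5 0 0 0 -1;0 0 0.15 0 0 0 -1;0 0 0 0 0 0 -1"

```text
time: 7.63
ee_pos: [0.5907, -0.1953, 0.2713]
tcp_rot: [-179.8, -0.1, 87.5]
wrist_force: [-0.6, -0.1, -0.4]
opening: 0.0
grasp_force: 0.0
```

Call:
carry_out:
  targets: "0 0 0.03 0 0 0 -1;0 0 0.03 0 0 0 -1;0 0 0.03 0 0 0 -1;0 0 0.03 0 0 0 -1;0 0 0 0 0 0 -1;0 0 0 0 0 0 -1;0 0 0 0 0 0 -1;0 0 0 0 0 0 -1"

```text
time: 8.3
ee_pos: [0.5914, -0.197, 0.268]
tcp_rot: [180.0, 0.0, 87.4]
wrist_force: [-0.2, -0.2, -0.8]
opening: 0.0001
grasp_force: 0.0
```

Call:
carry_out:
  targets: "0 0 0.03 0 0 0 -1;0 0 0.03 0 0 0 -1;0 0 0.03 0 0 0 -1;0 0 0 0 0 0 -1;0 0 0 0 0 0 -1;0 0 0 0 0 0 -1;0 0 0 0 0 0 -1;0 0 0 0 0 0 -1"

```text
time: 8.97
ee_pos: [0.5913, -0.197, 0.2664]
tcp_rot: [179.9, 0.0, 87.4]
wrist_force: [-5.4, 1.2, 13.2]
opening: 0.0001
grasp_force: 6.7
```

Call:
carry_out:
  targets: "0 0 0.015 0 0 0 -1;0 -0.12 0 0 0 0 -1;0 -0.25 0 0 0 0 -1;0 -0.25 0 0 0 0 -1;0 -0.25 0 0 0 0 -1;0 -0.25 0 0 0 0 -1;0 -0.2 0 0 0 0 -1;0 0 0 0 0 0 -1"

```text
time: 9.63
ee_pos: [0.5382, -0.1948, 0.2664]
tcp_rot: [179.7, 0.1, 87.4]
wrist_force: [-4.3, 1.3, 17.4]
opening: 0.0
grasp_force: 8.1
```

Call:
carry_out:
  targets: "0 0 -0.5 0 0 0 -1;0.7 0.28 0 0 0 0 -1;0.75 0.29 0 0 0 0 -1;0.72 0.29 0 0 0 0 -1;0 0 0.25 0 0 0 -1;0 0 0.17 0 0 0 -1;0 0 0.06 0 0 0 -1;0 0 0 0 0 0 -1"

```text
time: 10.3
ee_pos: [0.5771, -0.1095, 0.2665]
tcp_rot: [179.8, -0.1, 87.4]
wrist_force: [0.3, 4.1, 13.8]
opening: -0.0001
grasp_force: 6.6
```

Call:
carry_out:
  targets: "0 0 0.01 0 0 0 -1;0 0 0 0 0 0 -1;0 0 0 0 0 0 -1;0 0 0 0 0 0 -1;0 0 0 0 0 0 -1;0 0 0 0 0 0 -1;0 0 0 0 0 0 -1;0 0 0 0 0 0 -1"

```text
time: 10.97
ee_pos: [0.577, -0.1099, 0.2664]
tcp_rot: [179.8, -0.1, 87.4]
wrist_force: [-0.1, 5.1, 15.7]
opening: -0.0001
grasp_force: 7.7
```

Call:
carry_out:
  targets: "0 -0.1 0 0 0 0 -1;0 -0.2 0 0 0 0 -1;0 -0.22 0 0 0 0 -1;0 -0.2 0 0 0 0 -1;0 -0.13 0 0 0 0 -1;0 0 0 0 0 0 -1;0 0 -0.2 0 0 0 -1;0 0 -0.3 0 0 0 -1"

```text
time: 11.63
ee_pos: [0.5422, -0.1086, 0.2835]
tcp_rot: [-179.9, -0.0, 87.4]
wrist_force: [-1.0, 1.2, -0.1]
opening: 0.0004
grasp_force: 0.0
```

Call:
carry_out:
  targets: "-0.9 0.23 0 0 0 0 -1;-0.9 0.24 0 0 0 0 -1;-0.9 0.23 0 0 0 0 -1;-0.9 0.24 0 0 0 0 -1;-0.88 0.23 0 0 0 0 -1;0 0 0.25 0 0 0 -1;0 0 0.18 0 0 0 -1;0 0 0.06 0 0 0 -1"

```text
time: 12.3
ee_pos: [0.5814, -0.2902, 0.2664]
tcp_rot: [179.9, 0.2, 87.3]
wrist_force: [-4.6, -5.2, 25.7]
opening: 0.0002
grasp_force: 12.6
```

Call:
carry_out:
  targets: "0 0 0.01 0 0 0 -1;0 0 0 0 0 0 -1;0 0 0 0 0 0 -1;0 0 0 0 0 0 -1;0 0 0 0 0 0 -1;0 0 0 0 0 0 -1;0 0 0 0 0 0 -1;0 0 0 0 0 0 -1"

```text
time: 12.97
ee_pos: [0.5815, -0.2889, 0.2664]
tcp_rot: [179.8, 0.2, 87.4]
wrist_force: [-1.4, -5.3, 10.6]
opening: -0.0
grasp_force: 5.3
```

Force is 10.6 N, so I press slightly more and drag 48 mm. Then I rise, backing off towards −y of the shaker for a view.

Call:
carry_out:
  targets: "0 0 0.025 0 0 0 -1;0 -0.1 0 0 0 0 -1;0 -0.2 0 0 0 0 -1;0 -0.25 0 0 0 0 -1;0 -0.25 0 0 0 0 -1;0 -0.25 0 0 0 0 -1;0 -0.15 0 0 0 0 -1;0 0 0 0 0 0 -1"

```text
time: 13.63
ee_pos: [0.5333, -0.2865, 0.2664]
tcp_rot: [179.7, 0.2, 87.4]
wrist_force: [-3.1, -2.0, 16.9]
opening: -0.0003
grasp_force: 8.4
```

Call:
carry_out:
  targets: "0 0 -0.4 0 0 0 -1;0 0 -0.9 0 0 0 -1;0 0 -0.9 0 0 0 -1;0 0 -0.9 0 0 0 -1;0 -0.3 0 0 0 0 -1;0 -0.3 0 0 0 0 -1;0 0 0 0 0 0 -1;0 0 0 0 0 0 -1"

```text
time: 14.3
ee_pos: [0.5093, -0.285, 0.3872]
tcp_rot: [-180.0, -0.0, 87.4]
wrist_force: [-0.6, 0.6, -0.6]
opening: 0.0
grasp_force: 0.0
```

Run:
```python
from h import *
o=monitor.get_obs();print(o['time'],o['ee_pos'],o['tcp_rot'],o['opening'])
c,im=snap("wrist","w4")
cv2.imwrite("pics/w4c.png",cv2.resize(im[0:330,170:520],None,fx=1.8,fy=1.8))
```

```text
14.3 [ 0.50931268 -0.28504521  0.38717557] [-1.79991630e+02 -1.12321498e-02  8.74391306e+01] 3.2572687119096815e-05
```

View pics/w4c.png

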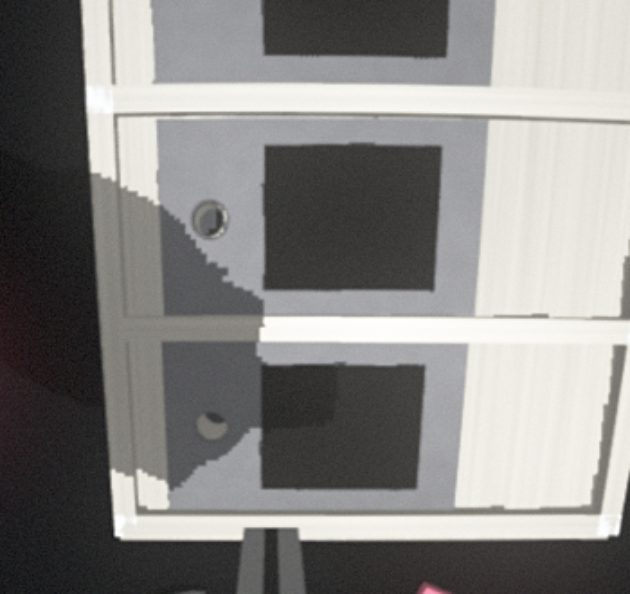

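The crop shows the plate holes close over the deck holes: plate2's at crop (210,219) and plate3's at (212,426). Next I check the gap from the front edges to the stop, which should be 15 mm.

Run:
```python
from h import *
c=get_calibration("wrist")
f=lambda q: np.array(q)/1.8+[170,0]
P=ray(c,f([[210,219],[212,426]]),.093);print(P)
a=np.radians(-3.0);B=np.array([[np.cos(a),-np.sin(a)],[np.sin(a),np.cos(a)]])
for n,q in(('stop',[[120,219],[133,426],[112,60]]),('edge',[[160,219],[166,426],[154,60]]),('rear2',[[480,219]]),('endstop',[[626,260],[600,426]])):
    print(n,((ray(c,f(q),.093)[:,:2]-P[0,:2])@B).round(4).tolist())
print(((P[1]-P[0])[:2]@B))
```

```text
[[ 0.4894408  -0.19440602  0.093     ]
 [ 0.48431175 -0.27981373  0.093     ]]
stop [[-0.0362, 0.0], [-0.0352, -0.0858], [-0.0367, 0.0587]]
edge [[-0.0201, -0.0], [-0.0207, -0.0857], [-0.0206, 0.0585]]
rear2 [[0.1086, 0.0014]]
endstop [[0.1718, -0.013], [0.1709, -0.0842]]
[-0.00065212 -0.08555909]
```

Call:
carry_out:
  targets: "0 0 0 0 0 -0.85 0.18;0 0 0 0 0 -0.84 0.18;0.92 0.16 0 0 0 0 0.18;0.92 0.16 0 0 0 0 0.18;0.92 0.16 0 0 0 0 0.18;0.92 0.16 0 0 0 0 0.18;0.92 0.16 0 0 0 0 0.18;0.92 0.16 0 0 0 0 0.18"

```text
time: 15.02
ee_pos: [0.5204, -0.0598, 0.3865]
tcp_rot: [-179.9, -0.0, 97.1]
wrist_force: [1.2, 1.1, -0.1]
opening: 0.0505
grasp_force: 0.0
```

Call:
carry_out:
  targets: "0.92 0.16 0 0 0 0 0.18;0.92 0.16 0 0 0 0 0.18;0.92 0.16 0 0 0 0 0.18;0.92 0.16 0 0 0 0 0.18;0.92 0.16 0 0 0 0 0.18;0.92 0.16 0 0 0 0 0.18;0.88 0.14 0 0 0 0 0.18;0 0 0 0 0 0 0.18"

```text
time: 15.68
ee_pos: [0.5323, 0.2031, 0.3855]
tcp_rot: [-179.9, -0.1, 97.4]
wrist_force: [0.4, -0.1, -0.1]
opening: 0.0505
grasp_force: 0.0
```

Run:
```python
from h import *
o=monitor.get_obs();print(o['time'],o['ee_pos'],o['tcp_rot'],o['opening'])
go(.5313,.1985,.243,97.1)
c,im=snap("wrist","w5")
```

```text
15.6833 [0.53225168 0.20309593 0.3855164 ] [-1.79898582e+02 -6.37157758e-02  9.73861808e+01] 0.050454741812132164
turn z 0.05 shift [-0.111 -0.038  3.563]
```

View pics/w5.png

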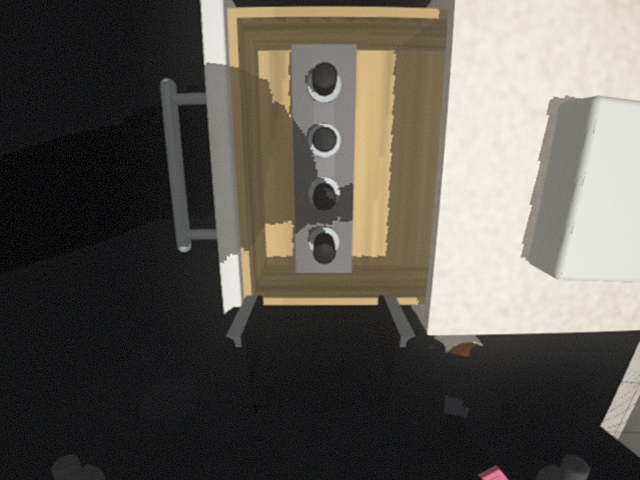

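The wrist view shows the four pins in column x≈324, with grip tops at rows about 74, 137, 197 and 252. The bottle's top is at (460,348), clear of the fingers.

Run:
```python
from h import *
c=get_calibration("wrist")
p=ray(c,[[324,73],[324,137],[324,198],[324,253]],.102);q=ray(c,[[324,82],[324,139],[323.5,192],[323.5,241]],.066)
print(p,q,np.diff(p[:,1]),np.diff(q[:,1]))
v=p[0]-p[3];print(np.degrees(np.arctan2(v[1],v[0]))-90, p.mean(0),q.mean(0))
```

```text
[[0.51887916 0.32054776 0.102     ]
 [0.52429316 0.27919699 0.102     ]
 [0.52986345 0.23675206 0.102     ]
 [0.53533889 0.19511186 0.102     ]] [[0.51912747 0.32100729 0.066     ]
 [0.52466884 0.27869293 0.066     ]
 [0.52977049 0.23662602 0.066     ]
 [0.53524686 0.1948403  0.066     ]] [-0.04135077 -0.04244493 -0.0416402 ] [-0.04231435 -0.04206691 -0.04178572]
7.475651341345312 [0.52709367 0.25790217 0.102     ] [0.52720341 0.25779164 0.066     ]
```

Call:
carry_out:
  targets: "-0.2 0.04 0.4 0 0 0 0.18;0 0 0.7 0 0 0 0.18;0 0 0.7 0 0 0 0.18;0 0 0.7 0 0 0 0.18;0 0 0.6 0 0 0 0.18;0 0 0.3 0 0 0 0.18;0 0 0.16 0 0 0 0.18;0 0 0 0 0 0 0.18"

```text
time: 16.4
ee_pos: [0.5349, 0.1894, 0.2437]
tcp_rot: [-179.9, 0.0, 97.1]
wrist_force: [-0.5, 0.1, -0.6]
opening: 0.0504
grasp_force: 0.0
```

Call:
carry_out:
  targets: "0 0 0 0 0 0 -1;0 0 0 0 0 0 -1;0 0 0 0 0 0 -1;0 0 0 0 0 0 -1;0 0 0 0 0 0 -1;0 0 0 0 0 0 -1;0 0 -0.2 0 0 0 -1;0 0 -0.3 0 0 0 -1"
  newtons: 50

```text
time: 17.07
ee_pos: [0.5348, 0.1898, 0.2646]
tcp_rot: [-179.9, 0.0, 97.1]
wrist_force: [0.2, 0.3, -1.1]
opening: 0.0164
grasp_force: 48.8
```

Call:
carry_out:
  targets: "0 0 -0.5 0 0 0 -1;0 0 -0.8 0 0 0 -1;0 0 -0.8 0 0 0 -1;0 0 -0.7 0 0 0 -1;-0.92 -0.24 0 0 0 0 -1;-0.92 -0.24 0 0 0 0 -1;-0.92 -0.24 0 0 0 0 -1;-0.92 -0.24 0 0 0 0 -1"

```text
time: 17.73
ee_pos: [0.5145, 0.0377, 0.3781]
tcp_rot: [179.9, 0.0, 97.2]
wrist_force: [0.3, -0.8, -1.0]
opening: 0.0163
grasp_force: 49.1
```

Call:
carry_out:
  targets: "-0.92 -0.24 0 0 0 0 -1;-0.92 -0.24 0 0 0 0 -1;-0.92 -0.24 0 0 0 0 -1;-0.89 -0.25 0 0 0 0 -1;0 0 0.5 0 0 0 -1;0 0 0.5 0 0 0 -1;0 0 0 0 0 0 -1;0 0 0 0 0 0 -1"

```text
time: 18.4
ee_pos: [0.4944, -0.1107, 0.3371]
tcp_rot: [-179.9, -0.0, 97.1]
wrist_force: [-0.4, 0.1, 0.3]
opening: 0.0165
grasp_force: 49.1
```

Run:
```python
from h import *
o=monitor.get_obs();print(o['time'],o['ee_pos'],o['tcp_rot'],o['opening'],o['grasp_force'])
c,im=snap("wrist","w6")
cv2.imwrite("pics/w6c.png",cv2.resize(im[60:480,120:520],None,fx=1.4,fy=1.4))
```

```text
18.4 [ 0.4943644  -0.1106728   0.33709123] [-1.79937960e+02 -2.65046015e-02  9.70939267e+01] 0.016527252343141223 49.12977933883667
```

View pics/w6c.png

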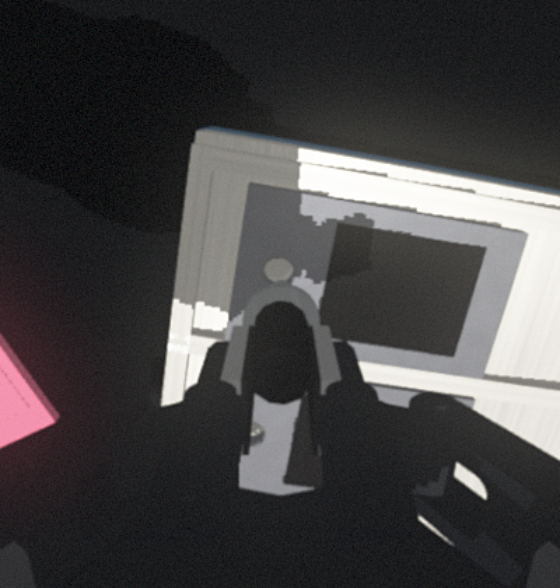

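The hole of plate1 is at crop (278,269), and the pin collar's near edge (image top) at (282,283).

Run:
```python
from h import *
c=get_calibration("wrist");o=monitor.get_obs();t=o['ee_pos'];a=np.radians(o['tcp_rot'][2])
X=np.array([np.cos(a),np.sin(a),0]);Y=np.array([np.sin(a),-np.cos(a),0])
f=lambda q: np.array(q)/1.4+[120,60]
H=ray(c,f([278.5,269]),.093)[0];print('hole',H)
for z in(.156,.160):
    k=ray(c,f([282,283]),z)[0]-.013*X;print('pin',k,'in tool',(k-t)@X,(k-t)@Y)
    w=H-k;print('shift',(w@X)/.04,(w@Y)/.04)
```

```text
hole [ 0.49316524 -0.10427796  0.093     ]
pin [ 0.49434433 -0.10267764  0.156     ] in tool 0.007747191763636018 0.0006484142963399272
shift -0.03604327629928108 -0.034211705557747885
pin [ 0.49416141 -0.10134059  0.16      ] in tool 0.009096605280259974 0.0006327325232424868
shift -0.06977861421487999 -0.03381966123031187
```

Call:
carry_out:
  targets: "-0.03 -0.03 0.3 0 0 0 -1;0 0 0.3 0 0 0 -1;0 0 0.2 0 0 0 -1;0 0 0.15 0 0 0 -1;0 0 0.12 0 0 0 -1;0 0 0.12 0 0 0 -1;0 0 0 0 0 0 -1;0 0 0 0 0 0 -1"

```text
time: 19.12
ee_pos: [0.4934, -0.1119, 0.2886]
tcp_rot: [-179.9, -0.0, 97.1]
wrist_force: [-3.7, 0.1, -1.8]
opening: 0.0163
grasp_force: 49.0
```

Call:
carry_out:
  targets: "0 0 0.1 0 0 0 -1;0 0 0.1 0 0 0 -1;0 0 0.1 0 0 0 -1;0 0 0.06 0 0 0 -1;0 0 0.04 0 0 0 -1;0 0 0.03 0 0 0 -1;0 0 0 0 0 0 -1;0 0 0 0 0 0 -1"

```text
time: 19.78
ee_pos: [0.4928, -0.1118, 0.2772]
tcp_rot: [179.8, 0.0, 97.1]
wrist_force: [-21.2, 5.4, 40.1]
opening: 0.0167
grasp_force: 53.8
```

Call:
carry_out:
  targets: "0 0 -0.05 0 0 0 -1;0 -0.04 0 0 0 0 -1;0 -0.04 0 0 0 0 -1;0 0 0.02 0 0 0 -1;0 0 0.03 0 0 0 -1;0 0 0.03 0 0 0 -1;0 0 0 0 0 0 -1;0 0 0 0 0 0 -1"

```text
time: 20.45
ee_pos: [0.4912, -0.1121, 0.2772]
tcp_rot: [179.5, 0.1, 97.1]
wrist_force: [-10.8, 7.5, 41.2]
opening: 0.0161
grasp_force: 53.9
```

Call:
carry_out:
  targets: "0 0 -0.05 0 0 0 -1;0 0 -0.05 0 0 0 0.1;0 0 0 0 0 0 0.1;0 0 0 0 0 0 0.1;0 0 0 0 0 0 0.1;0 0 -0.4 0 0 0 0.1;0 0 -0.8 0 0 0 0.1;0 0 -0.8 0 0 0 0.1"

```text
time: 21.12
ee_pos: [0.4902, -0.1124, 0.3541]
tcp_rot: [-179.8, -0.1, 97.1]
wrist_force: [0.7, -0.9, 0.1]
opening: 0.0473
grasp_force: 0.0
```

Run:
```python
from h import *
o=monitor.get_obs();print(o['time'],o['ee_pos'],o['tcp_rot'],o['opening'])
c,im=snap("wrist","w7");c2,im2=snap("side","s7")
a=cv2.resize(im[120:400,200:480],(540,540));b=cv2.resize(im2[222:287,288:353],(260,260),interpolation=cv2.INTER_CUBIC)
o=np.zeros((540,800,3),np.uint8);o[:,:540]=a;o[:260,540:]=b;cv2.imwrite("pics/w7c.png",o)
```

```text
21.1167 [ 0.49019082 -0.11240887  0.35414252] [-1.79823053e+02 -6.02996502e-02  9.70970853e+01] 0.04727940645315434
```

View pics/w7c.png

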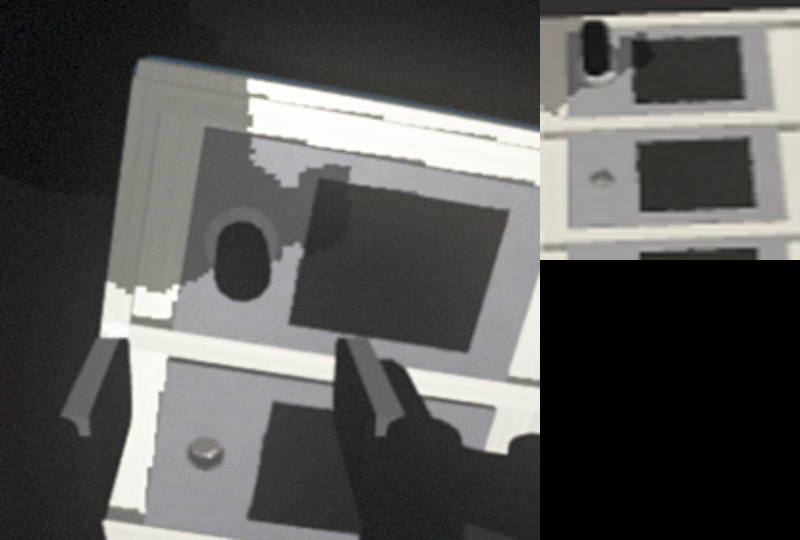

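Pin 1 stands upright with its collar on plate1: collar near edge at crop (243,207), grip-top far edge at (243,300). A height check by rays follows.

Run:
```python
from h import *
c=get_calibration("wrist");o=monitor.get_obs();a=np.radians(o['tcp_rot'][2])
V=c['view'];cam=-V[:3,:3].T@V[:3,3];print('cam',cam)
f=lambda q: np.array(q)/1.9286+[200,120]
# radial direction (camera->pin, horizontal)
for h in(.097,.100,.103,.107):
    A=ray(c,f([243,207]),h)[0];B=ray(c,f([243,300]),h+.036)[0]
    d=(A-cam)[:2];d/=np.linalg.norm(d)
    pA=A[:2]+.013*d;pB=B[:2]-.009*d
    print(h,pA.round(4),pB.round(4),((pA-pB)@d).round(4))
print(ray(c,f([206,452]),.093))
```

```text
cam [ 0.48248825 -0.04155545  0.32800252]
0.097 [ 0.4973 -0.1065] [ 0.4943 -0.1064] 0.0008
0.1 [ 0.4971 -0.1059] [ 0.4941 -0.1053] 0.0012
0.103 [ 0.4969 -0.1052] [ 0.4939 -0.1041] 0.0017
0.107 [ 0.4967 -0.1043] [ 0.4936 -0.1026] 0.0023
[[ 0.49266546 -0.19762963  0.093     ]]
```

Call:
carry_out:
  targets: "0.6 0.14 0 0 0 0 0.18;0.95 0.23 0 0 0 0 0.18;0.95 0.23 0 0 0 0 0.18;0.95 0.23 0 0 0 0 0.18;0.95 0.23 0 0 0 0 0.18;0.95 0.23 0 0 0 0 0.18;0.95 0.23 0 0 0 0 0.18;0.95 0.23 0 0 0 0 0.18"

```text
time: 21.88
ee_pos: [0.524, 0.186, 0.3538]
tcp_rot: [-180.0, 0.0, 97.1]
wrist_force: [1.0, 0.1, -0.0]
opening: 0.0503
grasp_force: 0.0
```

Call:
carry_out:
  targets: "0.8 0.19 0 0 0 0 0.18;0.48 0.12 0 0 0 0 0.18;0 0 0 0 0 0 0.18;0 0 0.3 0 0 0 0.18;0 0 0.6 0 0 0 0.18;0 0 0.6 0 0 0 0.18;0 0 0 0 0 0 0.18;0 0 0 0 0 0 0.18"

```text
time: 22.55
ee_pos: [0.5296, 0.235, 0.2931]
tcp_rot: [-179.8, 0.1, 97.0]
wrist_force: [0.3, -0.2, 0.7]
opening: 0.0506
grasp_force: 0.0
```

Run:
```python
from h import *
o=monitor.get_obs();print(o['time'],o['ee_pos'],o['tcp_rot'],o['opening'])
go(.5298,.2367,.243,97.3)
```

```text
22.55 [0.5296413  0.23500999 0.29313713] [-1.79822725e+02  6.33719718e-02  9.70285435e+01] 0.050554526686582266
turn z -0.05 shift [0.041 0.009 1.253]
```

Call:
carry_out:
  targets: "0.04 0.01 0.4 0 0 0 0.18;0 0 0.5 0 0 0 0.18;0 0 0.36 0 0 0 0.18;0 0 0 0 0 0 0.18;0 0 0 0 0 0 -1;0 0 0 0 0 0 -1;0 0 0 0 0 0 -1;0 0 0 0 0 0 -1"

```text
time: 23.22
ee_pos: [0.5307, 0.238, 0.2464]
tcp_rot: [179.8, -0.0, 97.1]
wrist_force: [-0.4, -0.9, 7.8]
opening: 0.0163
grasp_force: 48.9
```

Call:
carry_out:
  targets: "0 0 0 0 0 0 -1;0 0 0 0 0 0 -1;0 0 -0.4 0 0 0 -1;0 0 -0.8 0 0 0 -1;0 0 -0.8 0 0 0 -1;0 0 -0.7 0 0 0 -1;0 0 -0.7 0 0 0 -1;0 0 0 0 0 0 -1"

```text
time: 23.88
ee_pos: [0.5304, 0.2381, 0.3872]
tcp_rot: [179.5, -0.2, 97.1]
wrist_force: [1.6, 0.4, -0.2]
opening: 0.0165
grasp_force: 49.3
```

Call:
carry_out:
  targets: "-0.88 -0.2 0 0 0 0 -1;-0.88 -0.2 0 0 0 0 -1;-0.88 -0.2 0 0 0 0 -1;-0.88 -0.2 0 0 0 0 -1;-0.88 -0.2 0 0 0 0 -1;-0.88 -0.2 0 0 0 0 -1;-0.88 -0.2 0 0 0 0 -1;-0.88 -0.2 0 0 0 0 -1"

```text
time: 24.55
ee_pos: [0.5009, -0.051, 0.3807]
tcp_rot: [179.9, 0.0, 97.1]
wrist_force: [1.2, -0.0, -0.3]
opening: 0.0161
grasp_force: 49.3
```

Call:
carry_out:
  targets: "-0.88 -0.2 0 0 0 0 -1;-0.88 -0.2 0 0 0 0 -1;-0.88 -0.2 0 0 0 0 -1;-0.91 -0.19 0 0 0 0 -1;0 0 0.6 0 0 0 -1;0 0 0.5 0 0 0 -1;0 0 0 0 0 0 -1;0 0 0 0 0 0 -1"

```text
time: 25.22
ee_pos: [0.4875, -0.1941, 0.336]
tcp_rot: [-179.9, -0.0, 97.1]
wrist_force: [0.3, -0.4, -1.5]
opening: 0.0164
grasp_force: 49.3
```

Run:
```python
from h import *
o=monitor.get_obs();print(o['time'],o['ee_pos'],o['tcp_rot'],o['opening'],o['grasp_force'])
c,im=snap("wrist","w8")
cv2.imwrite("pics/w8c.png",cv2.resize(im[60:480,120:520],None,fx=1.4,fy=1.4))
```

```text
25.2167 [ 0.48745894 -0.19413707  0.33598911] [-1.79921415e+02 -4.49616754e-02  9.70943672e+01] 0.016390959337733633 49.279764890670776
```

View pics/w8c.png

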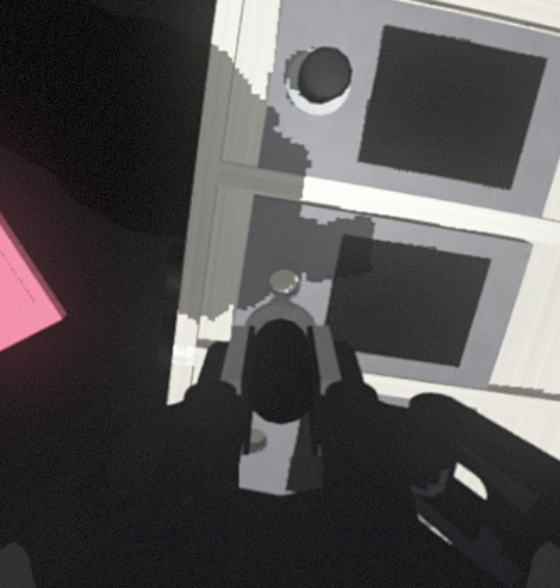

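Pin 1 stands firm at crop (325,75). Plate2's hole is at (284,281), and the held pin's collar near edge at (280,304).

```bash
cat >> h.py <<'E'
def align(hole,edge,zc=.158):
    c=get_calibration("wrist");o=monitor.get_obs();t=o['ee_pos'];a=np.radians(o['tcp_rot'][2])
    X=np.array([np.cos(a),np.sin(a),0]);Y=np.array([np.sin(a),-np.cos(a),0])
    f=lambda q: np.array(q)/1.4+[120,60]
    H=ray(c,f(hole),.093)[0];k=ray(c,f(edge),t[2]-.179)[0]-.013*X
    print('hole',H,'in tool',(H-t)@X,(H-t)@Y,'pin',k,'in tool',(k-t)@X,(k-t)@Y,'shift',(H-k)@X/.04,(H-k)@Y/.04)
E
python3 -c "
from h import *
align([284,281],[280,304])"
```

```text
hole [ 0.48943407 -0.19299527  0.093     ] in tool 0.0007514721095750223 0.0017885153152374957 pin [ 0.48752808 -0.19243426  0.15817429] in tool 0.0015444754563049522 -3.320516777256915e-05 shift -0.019825083668248242 0.04554301207525162
```

Call:
carry_out:
  targets: "0 0.01 0.3 0 0 0 -1;0 0 0.3 0 0 0 -1;0 0 0.2 0 0 0 -1;0 0 0.15 0 0 0 -1;0 0 0.12 0 0 0 -1;0 0 0.1 0 0 0 -1;0 0 0 0 0 0 -1;0 0 0 0 0 0 -1"

```text
time: 25.93
ee_pos: [0.4881, -0.1941, 0.2895]
tcp_rot: [-180.0, -0.0, 97.1]
wrist_force: [-1.5, -0.3, -1.2]
opening: 0.0167
grasp_force: 49.3
```

Call:
carry_out:
  targets: "0 0 0.1 0 0 0 -1;0 0 0.1 0 0 0 -1;0 0 0.08 0 0 0 -1;0 0 0.06 0 0 0 -1;0 0 0 0 0 0 -1;0 0 0 0 0 0 -1;0 0 0 0 0 0 -1;0 0 0 0 0 0 -1"

```text
time: 26.6
ee_pos: [0.488, -0.1941, 0.2773]
tcp_rot: [179.9, 0.0, 97.1]
wrist_force: [-6.0, 1.5, 11.6]
opening: 0.0168
grasp_force: 50.8
```

Call:
carry_out:
  targets: "0 0 0.05 0 0 0 -1;0 0 0 0 0 0 -1;0 0 -0.05 0 0 0 -1;0 0 -0.05 0 0 0 0.18;0 0 0 0 0 0 0.18;0 0 0 0 0 0 0.18;0 0 0 0 0 0 0.18;0 0 0 0 0 0 0.18"

```text
time: 27.27
ee_pos: [0.4882, -0.1941, 0.2775]
tcp_rot: [-180.0, -0.0, 97.1]
wrist_force: [0.6, -0.3, -0.2]
opening: 0.0505
grasp_force: 0.0
```

Call:
carry_out:
  targets: "0 0 -0.4 0 0 0 0.18;0 0 -0.8 0 0 0 0.18;0 0 -0.8 0 0 0 0.18;0 0 -0.2 0 0 0 0.18;0 0 0 0 0 0 0.18;0 0 0 0 0 0 0.18;0 0 0 0 0 0 0.18;0 0 0 0 0 0 0.18"

```text
time: 27.93
ee_pos: [0.488, -0.1941, 0.3642]
tcp_rot: [-179.9, -0.1, 97.1]
wrist_force: [-0.5, -0.4, -0.0]
opening: 0.0503
grasp_force: 0.0
```

Run:
```python
from h import *
o=monitor.get_obs();print(o['time'],o['ee_pos'],o['tcp_rot'],o['opening'])
go(.5245,.2785,.30,97.1)
c,im=snap("wrist","w9")
```

```text
27.9333 [ 0.48803769 -0.19408182  0.36415051] [-1.79874457e+02 -6.92397212e-02  9.71038069e+01] 0.05034580471326112
turn z 0.0 shift [11.611  2.365  1.604]
```

Call:
carry_out:
  targets: "0.88 0.18 0 0 0 0 0.18;0.88 0.18 0 0 0 0 0.18;0.9 0.18 0 0 0 0 0.18;0.9 0.18 0 0 0 0 0.18;0.9 0.18 0 0 0 0 0.18;0.9 0.18 0 0 0 0 0.18;0.9 0.18 0 0 0 0 0.18;0.9 0.19 0 0 0 0 0.18"

```text
time: 28.65
ee_pos: [0.5099, 0.099, 0.3651]
tcp_rot: [-179.9, 0.0, 97.1]
wrist_force: [0.5, -0.9, -0.3]
opening: 0.0505
grasp_force: 0.0
```

Call:
carry_out:
  targets: "0.9 0.19 0 0 0 0 0.18;0.9 0.19 0 0 0 0 0.18;0.9 0.18 0 0 0 0 0.18;0.9 0.18 0 0 0 0 0.18;0.75 0.17 0 0 0 0 0.18;0 0 0.8 0 0 0 0.18;0 0 0.8 0 0 0 0.18;0 0 0 0 0 0 0.18"

```text
time: 29.32
ee_pos: [0.5235, 0.2745, 0.2943]
tcp_rot: [-179.4, 0.2, 97.2]
wrist_force: [-0.7, -0.8, -1.2]
opening: 0.0502
grasp_force: 0.0
```

Run:
```python
from h import *
o=monitor.get_obs();print(o['time'],o['ee_pos'],o['tcp_rot'],o['opening'])
go(.5245,.2792,.243,97.1)
```

```text
29.3167 [0.52351399 0.27451473 0.294267  ] [-179.4289106     0.21357212   97.17694178] 0.05022216460437135
turn z 0.01 shift [0.113 0.039 1.282]
```

Call:
carry_out:
  targets: "0.08 0.02 0.4 0 0 0 0.18;0 0 0.5 0 0 0 0.18;0 0 0.34 0 0 0 0.18;0 0 0 0 0 0 0.18;0 0 0 0 0 0 -1;0 0 0 0 0 0 -1;0 0 0 0 0 0 -1;0 0 0 0 0 0 -1"

```text
time: 29.98
ee_pos: [0.5256, 0.2777, 0.2541]
tcp_rot: [179.9, -0.0, 97.1]
wrist_force: [-0.9, -0.2, 6.1]
opening: 0.0161
grasp_force: 48.8
```

Call:
carry_out:
  targets: "0 0 0 0 0 0 -1;0 0 0 0 0 0 -1;0 0 -0.4 0 0 0 -1;0 0 -0.8 0 0 0 -1;0 0 -0.8 0 0 0 -1;0 0 -0.7 0 0 0 -1;0 0 -0.7 0 0 0 -1;0 0 0 0 0 0 -1"

```text
time: 30.65
ee_pos: [0.5253, 0.2777, 0.395]
tcp_rot: [179.5, -0.2, 97.1]
wrist_force: [1.3, 0.6, -0.4]
opening: 0.016
grasp_force: 49.4
```

Run:
```python
from h import *
o=monitor.get_obs();print(o['time'],o['ee_pos'],o['tcp_rot'],o['opening'])
go(.4828,-.2840,.337,97.1)
```

```text
30.65 [0.52532751 0.27768922 0.3950364 ] [ 1.79539930e+02 -1.73747732e-01  9.71048506e+01] 0.01604953362006508
turn z 0.0 shift [-13.803  -2.791   1.451]
```

Call:
carry_out:
  targets: "-0.9 -0.18 0 0 0 0 -1;-0.93 -0.18 0 0 0 0 -1;-0.93 -0.19 0 0 0 0 -1;-0.93 -0.19 0 0 0 0 -1;-0.93 -0.19 0 0 0 0 -1;-0.93 -0.19 0 0 0 0 -1;-0.93 -0.19 0 0 0 0 -1;-0.93 -0.19 0 0 0 0 -1"

```text
time: 31.32
ee_pos: [0.5018, -0.0256, 0.3885]
tcp_rot: [180.0, 0.0, 97.1]
wrist_force: [0.2, 0.1, -0.0]
opening: 0.0159
grasp_force: 49.3
```

Call:
carry_out:
  targets: "-0.93 -0.19 0 0 0 0 -1;-0.93 -0.18 0 0 0 0 -1;-0.93 -0.18 0 0 0 0 -1;-0.93 -0.18 0 0 0 0 -1;-0.93 -0.18 0 0 0 0 -1;-0.9 -0.18 0 0 0 0 -1;-0.85 -0.16 0.2 0 0 0 -1;0 0 0.3 0 0 0 -1"

```text
time: 31.98
ee_pos: [0.4838, -0.289, 0.3684]
tcp_rot: [179.9, 0.1, 96.9]
wrist_force: [0.9, -0.7, -0.1]
opening: 0.016
grasp_force: 49.3
```

Call:
carry_out:
  targets: "0 0 0.4 0 0 0 -1;0 0 0.3 0 0 0 -1;0 0 0 0 0 0 -1;0 0 0 0 0 0 -1;0 0 0 0 0 0 -1;0 0 0 0 0 0 -1;0 0 0 0 0 0 -1;0 0 0 0 0 0 -1"

```text
time: 32.65
ee_pos: [0.4846, -0.2839, 0.341]
tcp_rot: [179.9, 0.0, 97.1]
wrist_force: [0.6, -0.0, -0.7]
opening: 0.0162
grasp_force: 49.3
```

Run:
```python
from h import *
o=monitor.get_obs();print(o['time'],o['ee_pos'],o['tcp_rot'],o['opening'],o['grasp_force'])
c,im=snap("wrist","w10")
cv2.imwrite("pics/w10c.png",cv2.resize(im[60:480,120:520],None,fx=1.4,fy=1.4))
```

```text
32.65 [ 0.48462657 -0.28391771  0.34102083] [1.79948565e+02 4.08587584e-02 9.71256164e+01] 0.0162300829237884 49.322771430015564
```

View pics/w10c.png

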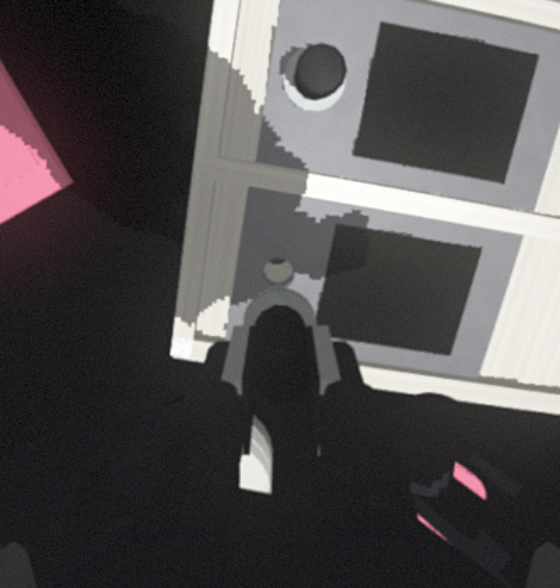

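Pin 2 is seated at crop (318,75). Plate3's hole is at (279,271), and the held collar's near edge at (281,287).

```bash
python3 -c "
from h import *
align([279,271],[281,287])"
```

```text
hole [ 0.48358389 -0.27965108  0.093     ] in tool 0.004396404199188178 -0.0004644087146421362 pin [ 0.48401188 -0.27660755  0.16183746] in tool 0.007363355202447777 0.0003377255646794898 shift -0.07417377508148998 -0.020053356983040647
```

Call:
carry_out:
  targets: "-0.03 -0.04 0.3 0 0 0 -1;0 0 0.2 0 0 0 -1;0 0 0.2 0 0 0 -1;0 0 0.15 0 0 0 -1;0 0 0.12 0 0 0 -1;0 0 0.1 0 0 0 -1;0 0 0 0 0 0 -1;0 0 0 0 0 0 -1"

```text
time: 33.37
ee_pos: [0.483, -0.2854, 0.2974]
tcp_rot: [-180.0, -0.0, 97.1]
wrist_force: [-0.3, 1.1, -1.3]
opening: 0.0162
grasp_force: 49.3
```

Call:
carry_out:
  targets: "0 0 0.08 0 0 0 -1;0 0 0.08 0 0 0 -1;0 0 0.08 0 0 0 -1;0 0 0.05 0 0 0 -1;0 0 0 0 0 0 -1;0 0 0 0 0 0 -1;0 0 0 0 0 0 -1;0 0 0 0 0 0 -1"

```text
time: 34.03
ee_pos: [0.483, -0.2855, 0.286]
tcp_rot: [180.0, 0.0, 97.1]
wrist_force: [-0.7, -0.0, -1.6]
opening: 0.0161
grasp_force: 49.4
```

Call:
carry_out:
  targets: "0 0 0.03 0 0 0 -1;0 0 0.03 0 0 0 -1;0 0 0.03 0 0 0 -1;0 0 0.03 0 0 0 -1;0 0 0 0 0 0 -1;0 0 0 0 0 0 -1;0 0 0 0 0 0 -1;0 0 0 0 0 0 -1"

```text
time: 34.7
ee_pos: [0.483, -0.2856, 0.285]
tcp_rot: [179.8, 0.2, 97.1]
wrist_force: [-6.7, 3.3, 23.6]
opening: 0.0163
grasp_force: 52.0
```

Call:
carry_out:
  targets: "0 0 -0.1 0 0 0 -1;0 0 -0.02 0 0 0 0.18;0 0 0 0 0 0 0.18;0 0 0 0 0 0 0.18;0 0 0 0 0 0 0.18;0 0 -0.4 0 0 0 0.18;0 0 -0.8 0 0 0 0.18;0 0 -0.8 0 0 0 0.18"

```text
time: 35.37
ee_pos: [0.4827, -0.2853, 0.3653]
tcp_rot: [-179.8, -0.1, 97.1]
wrist_force: [0.8, -1.0, 0.4]
opening: 0.05
grasp_force: 0.0
```

Call:
carry_out:
  targets: "0.8 0.16 -0.3 0 0 0 0.18;0.9 0.18 -0.3 0 0 0 0.18;0.9 0.18 -0.3 0 0 0 0.18;0 0 0 0 0 0 0.18;0 0 0 0 0 0 0.18;0 0 0 0 0 0 0.18;0 0 0 0 0 0 0.18;0 0 0 0 0 0 0.18"

```text
time: 36.03
ee_pos: [0.4907, -0.1806, 0.4011]
tcp_rot: [-179.9, -0.0, 97.0]
wrist_force: [0.2, 0.2, -0.3]
opening: 0.0503
grasp_force: 0.0
```

Run:
```python
from h import *
o=monitor.get_obs();print(o['time'],o['ee_pos'],o['tcp_rot'],o['opening'])
c,im=snap("wrist","w11");c2,im2=snap("side","s11")
a=cv2.resize(im,None,fx=.75,fy=.75);b=cv2.resize(im2[222:322,283:383],(300,300),interpolation=cv2.INTER_CUBIC)
d=cv2.resize(im2[100:215,280:410],(300,265))
q=np.zeros((570,800,3),np.uint8);q[:360,:480]=a;q[:300,490:790]=b;q[302:567,490:790]=d;cv2.imwrite("pics/w11c.png",q)
go(.4097,.2453,.36,97.2)
```

```text
36.0333 [ 0.49072029 -0.18061666  0.40105119] [-1.79930058e+02 -2.77576106e-02  9.70294878e+01] 0.050328741885403504
turn z -0.03 shift [10.816 -0.675  1.032]
```

View pics/w11c.png

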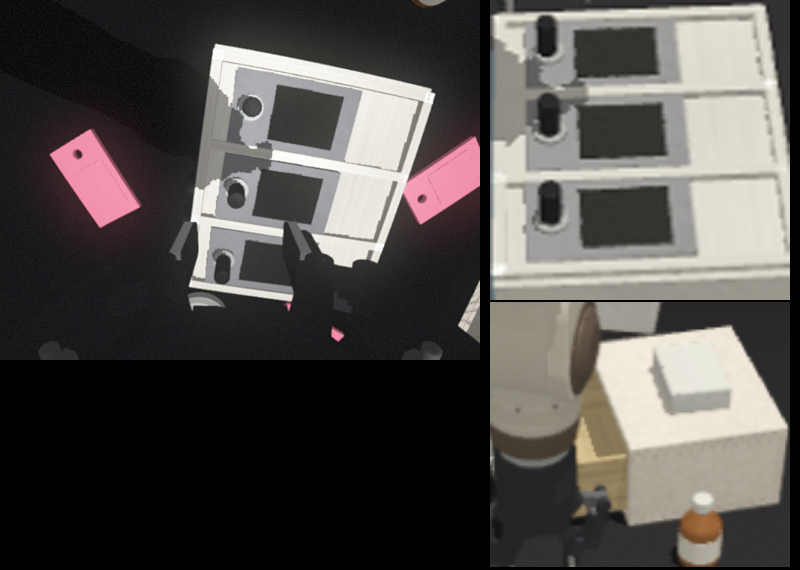

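The wrist view shows pins at (252,105), (236,192) and (223,262). The side crop shows all three upright with their collars flat on the plates. Now I close the drawer by pushing the bar with the shut fingers.

Call:
carry_out:
  targets: "0.9 -0.15 0 0 0 0 -1;0.9 -0.15 0 0 0 0 -1;0.9 -0.15 0 0 0 0 -1;0.9 -0.15 0 0 0 0 -1;0.9 -0.15 0 0 0 0 -1;0.9 -0.15 0 0 0 0 -1;0.9 -0.15 0 0 0 0 -1;0.9 -0.15 0 0 0 0 -1"

```text
time: 36.8
ee_pos: [0.4068, 0.1011, 0.4018]
tcp_rot: [180.0, 0.0, 97.0]
wrist_force: [0.2, 1.2, -1.3]
opening: 0.0001
grasp_force: 0.0
```

Call:
carry_out:
  targets: "0.9 -0.15 0 0 0 0 -1;0.9 -0.15 0 0 0 0 -1;0.9 -0.15 0 0 0 0 -1;0.9 -0.15 0 0 0 0 -1;0 0 0 0 0 0 -1;0 0 0.6 0 0 0 -1;0 0 0.8 0 0 0 -1;0 0 0 0 0 0 -1"

```text
time: 37.47
ee_pos: [0.3653, 0.2394, 0.3404]
tcp_rot: [-179.6, 0.2, 97.1]
wrist_force: [-0.9, 0.3, -1.1]
opening: -0.0002
grasp_force: 0.0
```

Run:
```python
from h import *
o=monitor.get_obs();print(o['time'],o['ee_pos'],o['tcp_rot'],o['opening'])
c,im=snap("wrist","w12")
go(.365,.24,.242,97.1)
```

```text
37.4667 [0.36531115 0.23941159 0.34043174] [-179.59875627    0.20148547   97.10054758] -0.00022794517590100848
turn z -0.01 shift [ 0.018 -0.012  2.536]
```

View pics/w12.png

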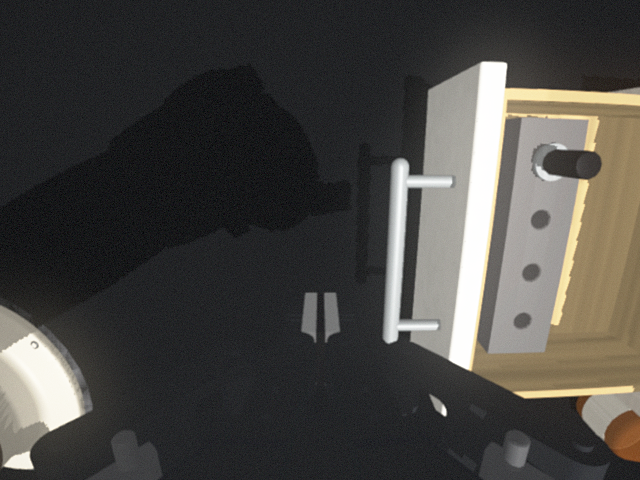

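The fourth pin stands in the holder at (565,162), the bar is at (393,250), and the fingers at (320,310) clear it.

Call:
carry_out:
  targets: "0 0 0.6 0 0 0 -1;0 0 0.8 0 0 0 -1;0 0 0.7 0 0 0 -1;0 0 0.4 0 0 0 -1;0 0 0 0 0 0 -1;0 0.2 0 0 0 0 -1;0 0.3 0 0 0 0 -1;0 0.35 0 0 0 0 -1"

```text
time: 38.18
ee_pos: [0.4009, 0.2445, 0.2488]
tcp_rot: [179.9, -0.1, 97.1]
wrist_force: [-1.7, -1.1, -0.8]
opening: 0.0001
grasp_force: 0.0
```

Call:
carry_out:
  targets: "0 0.35 0 0 0 0 -1;0 0.4 0 0 0 0 -1;0 0.4 0 0 0 0 -1;0 0.4 0 0 0 0 -1;0 0.4 0 0 0 0 -1;0 0.4 0 0 0 0 -1;0 0.35 0 0 0 0 -1;0 0.2 0 0 0 0 -1"

```text
time: 38.85
ee_pos: [0.5173, 0.2588, 0.2484]
tcp_rot: [179.8, -0.1, 97.1]
wrist_force: [0.2, 0.5, 0.8]
opening: -0.0003
grasp_force: 0.0
```

Call:
carry_out:
  targets: "0 0.12 0 0 0 0 -1;0 0.08 0 0 0 0 -1;0 0.05 0 0 0 0 -1;0 0 0 0 0 0 -1;0 0 0 0 0 0 -1;0 0 0 0 0 0 -1;0 0 0 0 0 0 -1;0 0 0 0 0 0 -1"

```text
time: 39.52
ee_pos: [0.5245, 0.2599, 0.246]
tcp_rot: [180.0, -0.0, 97.1]
wrist_force: [-1.0, -0.2, -0.0]
opening: 0.0003
grasp_force: 0.0
```

Call:
carry_out:
  targets: "0 0.06 0 0 0 0 -1;0 0.06 0 0 0 0 -1;0 0.06 0 0 0 0 -1;0 0.06 0 0 0 0 -1;0 0 0 0 0 0 -1;0 0 0 0 0 0 -1;0 0 0 0 0 0 -1;0 0 0 0 0 0 -1"

```text
time: 40.18
ee_pos: [0.5342, 0.261, 0.2458]
tcp_rot: [180.0, 0.0, 97.1]
wrist_force: [0.7, 0.0, -0.4]
opening: 0.0001
grasp_force: 0.0
```

Run:
```python
from h import *
o=monitor.get_obs();print(o['time'],o['ee_pos'],o['wrist_force'])
c,im=snap("wrist","w13")
g=cv2.cvtColor(im,cv2.COLOR_BGR2GRAY)
for r in(120,160,200,240): print(r,g[r,280:440:5].tolist())
```

```text
40.1833 [0.5342299  0.26102533 0.24584237] [ 0.68162621  0.04870528 -0.44503219]
120 [16, 21, 16, 21, 22, 20, 24, 27, 24, 13, 21, 24, 22, 24, 23, 23, 24, 24, 22, 31, 24, 30, 27, 16, 20, 23, 28, 24, 85, 113, 113, 113]
160 [14, 14, 9, 20, 17, 12, 19, 2, 26, 29, 23, 19, 19, 20, 30, 21, 26, 22, 34, 26, 27, 29, 29, 27, 33, 23, 23, 31, 116, 113, 112, 116]
200 [19, 22, 22, 28, 16, 16, 9, 14, 11, 25, 16, 25, 27, 35, 36, 30, 98, 138, 160, 215, 173, 158, 144, 143, 145, 137, 142, 147, 147, 145, 145, 143]
240 [18, 16, 5, 14, 15, 20, 18, 13, 19, 17, 19, 26, 28, 21, 21, 29, 89, 90, 97, 204, 162, 142, 37, 40, 37, 33, 34, 117, 119, 117, 116, 119]
```

Run:
```python
from h import *
c=get_calibration("wrist")
print(ray(c,[[359,240],[386,240]],.087), ray(c,[[413,240]],.113))
a=np.radians(7.2);U=np.array([np.cos(a),np.sin(a)]);p=ray(c,[[372.5,240]],.087)[0,:2]
print('bar minus shut bar along U',(p-np.array([.5548,.263]))@U)
```

```text
[[0.54428707 0.30006591 0.087     ]
 [0.55456152 0.30134257 0.087     ]] [[0.55685416 0.30863796 0.113     ]]
bar minus shut bar along U -0.0006138215969092604
```

The bar is within about 1 mm of its shut place. I push a little further to feel the stop.

Call:
carry_out:
  targets: "0 0.04 0 0 0 0 -1;0 0.04 0 0 0 0 -1;0 0.04 0 0 0 0 -1;0 0.03 0 0 0 0 -1;0 0 0 0 0 0 -1;0 0 0 0 0 0 -1;0 0 0 0 0 0 -1;0 0 0 0 0 0 -1"

```text
time: 40.9
ee_pos: [0.5375, 0.2615, 0.2458]
tcp_rot: [-179.5, 0.0, 97.2]
wrist_force: [-23.9, -3.3, 11.4]
opening: 0.0001
grasp_force: 12.0
```

Call:
carry_out:
  targets: "0 -0.2 0 0 0 0 -1;0 -0.5 0 0 0 0 -1;0 -0.6 0 0 0 0 -1;0 -0.5 -0.3 0 0 0 -1;0 0 -0.8 0 0 0 -1;0 0 -0.8 0 0 0 -1;0 0 -0.6 0 0 0 -1;0 0 0 0 0 0 -1"

```text
time: 41.57
ee_pos: [0.4691, 0.2532, 0.3516]
tcp_rot: [179.6, -0.2, 97.1]
wrist_force: [1.0, -0.5, -0.2]
opening: 0.0001
grasp_force: 0.0
```

Run:
```python
from h import *
o=monitor.get_obs();print(o['time'],o['ee_pos'],o['wrist_force'])
c,im=snap("side","s14");b=cv2.imread("pics/s11.png");a=cv2.imread("pics/side0.png")
d=lambda p,q,s: (cv2.absdiff(p[s],q[s]).max(2)>50).sum()
s=np.s_[225:320,283:390];print('shaker vs pinned',d(im,b,s))
print('unit,box vs start',d(im,a,np.s_[105:200,340:415]),'bottle',d(im,a,np.s_[180:220,355:390]),'dishes',d(im,a,np.s_[350:405,270:325]))
m=cv2.absdiff(im,b).max(2)[s]>50;print(np.argwhere(m)[:5]+[225,283])
c,w=snap("wrist");g=cv2.cvtColor(w,cv2.COLOR_BGR2GRAY)
for r in(200,240):
    x=np.argwhere(g[r,300:]>70).ravel()[:1]+300;print(r,x,ray(c,[[x[0],r]],.087))
```

```text
41.5667 [0.46909936 0.25315566 0.35158518] [ 0.98631616 -0.49091516 -0.21350957]
shaker vs pinned 462
unit,box vs start 0 bottle 0 dishes 0
[[225 289]
 [225 290]
 [235 284]
 [235 285]
 [236 284]]
200 [437] [[0.54387182 0.30094027 0.087     ]]
240 [434] [[0.54772931 0.27329503 0.087     ]]
```

The drawer is shut, and the bottle, dishes and slide box are unchanged. The shaker difference is probably the arm's shadow, so I compare the dark patches and grips numerically.

Run:
```python
from h import *
for n in("s11","s14"):
    g=cv2.cvtColor(cv2.imread(f"pics/{n}.png"),cv2.COLOR_BGR2GRAY)
    m=((g<65)*255).astype(np.uint8)[225:310,290:375]
    k,l,s,ce=cv2.connectedComponentsWithStats(m)
    print(n,[(s[i,4],(ce[i]+[290,225]).round(1).tolist()) for i in range(1,k) if s[i,4]>15])
```

```text
s11 [(np.int32(16), [298.5, 225.0]), (np.int32(71), [301.3, 233.9]), (np.int32(399), [324.2, 239.2]), (np.int32(89), [302.0, 259.7]), (np.int32(469), [326.3, 265.4]), (np.int32(84), [302.5, 289.3]), (np.int32(525), [327.5, 293.7])]
s14 [(np.int32(17), [298.0, 225.0]), (np.int32(71), [301.3, 233.9]), (np.int32(400), [324.2, 239.1]), (np.int32(82), [302.0, 260.2]), (np.int32(469), [326.3, 265.4]), (np.int32(84), [302.5, 289.3]), (np.int32(527), [327.6, 293.7])]
```

Pins and plates have not moved, so I hand in.

```bash
python3 -c "
from workcell import bot
print(bot.job_done())"
```

```text
the job is handed in; nothing more can be done
None
```

I handed the job in at about 42 s: all three plates are pinned to the shaker, the spare pin is in its holder, the drawer is shut, and the bottle, dishes and slide box are unmoved; the hand-in returned no verdict.

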